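# Deal jars into a hanging caddy and test-hang it on the hand scale

### The job

This caddy is going to hang from a hook, so its two sides must carry the same. One jar is already in; deal the three that stand in a row in front of the printer into the caddy's pockets one at a time, turn and turn about: first to the empty side, then to the side that had the first jar, then to the other side again, so that each side ends with two upright jars. Then take the hand scale from its stand, put its hook under the middle of the caddy's bail, raise the caddy a good three centimetres clear of the worktop to see that it hangs level and hold it there for about two seconds, set it gently down, unhook the scale and put it back in the notches of its stand; leave the stapler and the tape measure beside the work alone.

Things in the scene. Friction and masses are not known exactly. Their poses are not given: they have to be found in the camera images.
- caddy: grey plastic hanging caddy, 0.30 kg empty, 176 mm (x) by 184 mm (y), loose, turned any way round; origin at the centre of its underside, z up. Two like trays, +x and -x, walls 55 mm high, floor 5 mm thick, each cut by a wall at y = 0 into two pockets 64 (x) by 86 (y) mm: pocket centres x = +-52, y = +-46 mm; one jar stands in each. |x| < 16 mm is an empty channel, open above
- caddy_bail (a point): middle of the caddy's fixed steel bail: a round bar 8 mm thick above the channel, along the caddy's y, its upright ends at y = +-85 mm. Bar centre 114 mm above the underside near the ends, 126 mm at the peak in the middle, which is this point; the scale's hook goes under it here, across the bar
- jar_0: small round clear jar of dried herbs with a white cap, 47 mm across, 98 mm tall, 0.11 kg, standing upright; origin at the centre of its underside, z up; the cap's straight side, 77 to 98 mm up, is the place to grip it from above. This one already stands in a pocket of the caddy's +x tray at the start
- stand: dark steel stand of the scale, fixed; origin under the centre of its 110 (x) by 130 (y) mm base plate, z up. Two uprights at y = +-52 mm, 5 mm thick, end in V notches open upward, 45 mm wide at the mouth, tips about 151 mm high; the scale's pegs rest in them, 136 mm up
- scale: hand spring scale, 0.15 kg; origin at the centre of its black cross-grip, z up. Grip 16 mm thick (x), 78 mm long (y), 24 mm tall, with a 10 mm peg at each end out to y = +-60 mm. Below it a neck, then a barrel 29 mm thick from 25 to 63 mm below the origin, then the steel hook. It hangs in the stand by its pegs, its axes along the stand's (to 0.1 rad), origin 136 mm up
- hook_bowl (a point): lowest point inside the hook's bowl, 107 mm below the scale's origin while the spring is relaxed. The hook is 6 mm wire in the scale's xz plane with its mouth to the scale's -x: shank and bowl bottom (wire centre 110 mm down) at x = 0
- hook_lip (a point): top of the hook's lip, 87 mm below the scale's origin at x = -21 mm; between it and the barrel is a gap 24 mm high, by which a bar comes in from the -x side. It then lies between lip and shank (free from x = -18 to -3 mm) and, when the scale is raised, sits in the bowl, bar centre 103 mm below the origin
- scale_hook (a joint): how far the hook is drawn out of the scale's barrel, m: 0 relaxed, 0.035 at the stop; the spring gives 350 N/m, so the caddy with four jars (about 0.75 kg) draws it about 21 mm
- stapler: teal and black desk stapler, 138 x 76 x 50 mm, bystander, leave alone; origin at the centre of its underside
- tape_measure: yellow tape measure, 66 x 74 x 33 mm, on the worktop left of the caddy, bystander, leave alone; origin at the centre of its underside
- jar_1: small round clear jar of dried herbs with a white cap, 47 mm across, 98 mm tall, 0.11 kg, standing upright; origin at the centre of its underside, z up; the cap's straight side, 77 to 98 mm up, is the place to grip it from above. One of the three in a row on the worktop in front of the printer (the jar far back beside the printer is not meant)
- jar_2: small round clear jar of dried herbs with a white cap, 47 mm across, 98 mm tall, 0.11 kg, standing upright; origin at the centre of its underside, z up; the cap's straight side, 77 to 98 mm up, is the place to grip it from above. One of the three in a row on the worktop in front of the printer (the jar far back beside the printer is not meant)
- jar_3: small round clear jar of dried herbs with a white cap, 47 mm across, 98 mm tall, 0.11 kg, standing upright; origin at the centre of its underside, z up; the cap's straight side, 77 to 98 mm up, is the place to grip it from above. One of the three in a row on the worktop in front of the printer (the jar far back beside the printer is not meant)
There are look-alikes about, which are no part of the job. Leave any green look-alike of the jar_0 alone.

How it is judged:
By the outcome, as a careful person would: the job done as asked, in the order asked, and still so for the second after the job is handed in, with the robot touching nothing.
It also fails if it takes over 72 s, if anything falls off the work surface, if the arm or the gripper's body presses on something with over 40 N, if the wrist force passes 120 N, or if a joint passes its speed limit or range.

### The arm

A 6-joint arm with a two-finger parallel gripper is mounted at the origin on a cart in front of the work surface, level with it; the furniture and walls round the work are solid. World frame = base frame: x ahead of the robot, y to its left, z up, the work surface at z = 0. Lengths are in m, angles in rad, forces in N, time in s.
With the tool pointing down it reaches from about 0.35 to 0.85 m from the base axis. Payload 8.1 kg.
Tool frame: the origin (TCP) lies at the centre of the arm's flange, where the gripper is bolted on; the fingertips stand 186 mm ahead of it and the grasp point (between the pads) lies 167 mm ahead of it; z points along the fingers, y is the line along which they close (so a half turn about z gives the same grasp; the last joint's range is limited). The gripper opens to 93 mm and grips with 3 to 60 N. Pads are 15 mm wide; open, the fingers measure 128 mm over their backs; the gripper's body (75 mm by 188 mm) begins 65 mm behind the grasp point.
Start: joints at [1.177, 0.13, 1.488, -0, 1.523, -0.085], TCP at [0.182, 0.572, 0.405] pointing down, gripper open.
Joint ranges: [-2.96, 2.96], [-0.89, 2.26], [0.02, 2.5], [-1.34, 4.48], [0, 2.73], [-2.66, 2.66]. Speed limits (rad/s): [2.39, 2.39, 2.79, 3.14, 3.14, 3.14].

### API

Orientations are given as a rotation vector (axis times angle).
In Python, from plant import robot gives the robot as it stands.
- The arm moves only by the tool apply_moves, never from a script. Its argument "series" is a list of rows, each a list of 2 entries, a list of its own where there are three numbers: the shift along the tool's x, y, z in mm, then the turn, a rotation vector about the tool's x, y, z in rad. A call has 1 to 12 rows; each row shifts and turns the commanded pose from where the row before left it, along the tool's axes as they then stand; what a row does not reach is not made up. A row lasts 1/12 s, in which the tool goes at most 41.7 mm and 7.16 degrees, less where a joint would pass 70% of its speed; a pose out of reach is approached as far as the arm can. A call is refused whole if a number of a shift passes 41.7 or a number of a turn 0.125, either way. A call with a gripper value outside its range is refused whole. "claw" is the opening, from 0 (shut) to 1 (fully open), set as the call begins (left out, the last holds). The fingers move at their own pace and stop on an object; "newtons" is the grip in N (left out, the last holds). Time passes only in rows, so rows that do not move let the fingers close. It gives the time, the measured TCP pose, the force, the opening and the grip force at its end, in the units of the state.
- robot.read_state(): the state, without advancing time (a new reading comes with each control period).
- robot.read_camera(name): name is "scene" or "top"; returns (picture, depth): 384x512x3 uint8, blue, green, red; 384x512 float32, m along the optical axis (not along the pixel's ray), 0 where there is no reading.
- robot.calibration(name): a dict with "fx", "fy", "cx", "cy" (pixels), "extrinsics" (4x4, takes a point from world to camera coordinates). Camera axes: x right, y down, z forward; pixel columns grow to the right and rows downward; lengths in m; the calibration is good to about 2 mm. A picture is of the moment at which its call begins. calibration takes no time and is no camera call.
- robot.close_job(): hands the job in; it is judged then, once.
The state is a dict: "t": time; "q": joint angles; "dq": joint speeds; "joint_torque": joint torques, N m; "tool_pos": TCP position; "orientation": TCP orientation; "force": force on the tool from outside, world axes, zero at the start; "wrist_torque": the same for the moment, N m; "opening": finger opening in m; "gripper_force": force on a finger pad.
Only numpy, scipy, OpenCV 4.12 (cv2) and the standard library are available. Lean on these libraries where they do the work, as an engineer would, in place of code of your own. Each camera call takes 0.05 s, during which the arm holds its last target. There are 200 camera calls.

## Working session

There is one attempt and no reset: what is moved stays moved. The work goes in short steps, Python scripts to look and compute and a tool call to move; the robot and the scene stay as the last step left them, time stands still between calls to the robot, and variables do not carry over. Pictures are saved under pics/ and viewed, at most 10 in all, crops included, and the job is handed in when it is done.

Besides the shell and the picture viewer there is one more tool, called after "Call:" by a JSON object that holds its "method" and its "body". apply_moves: Moves the arm, as the interface text tells. Its arguments: {"type":"object","properties":{"series":{"type":"array"},"claw":{"type":"number"},"newtons":{"type":"number"}},"required":["series"]}

```bash
mkdir -p pics; ls; python3 - <<'E'
from plant import robot
import cv2,numpy as np
s=robot.read_state();print(s)
for n in("scene","top"):
    p,d=robot.read_camera(n);c=robot.calibration(n);np.savez(n+"0.npz",p=p,d=d)
    print(n,c)
    cv2.imwrite(f"pics/{n}0.png",cv2.resize(p,(800,600),interpolation=cv2.INTER_CUBIC))
E
```

```text
pics
{'t': 0.0, 'q': array([ 1.17656322e+00,  1.31144118e-01,  1.48927243e+00, -2.34426881e-06,
        1.52301800e+00, -8.54038762e-02]), 'dq': array([ 0.0001743 ,  0.00012987, -0.00021147,  0.00040755, -0.00063753,
       -0.00163329]), 'joint_torque': array([ 1.06758522e-03, -5.59850621e+01, -4.91763139e+01,  7.67251756e-02,
        3.55475955e-02, -1.57205104e-04]), 'tool_pos': array([0.18225763, 0.57140412, 0.40370109]), 'orientation': array([-4.83114993e-01, -3.10378189e+00,  2.81093285e-03]), 'force': array([ 0.12063235, -0.33975494, -0.77705562]), 'wrist_torque': array([ 0.02548891, -0.0134038 , -0.01355138]), 'gripper_force': 0.0, 'opening': 0.09322330102119056}
scene {'fx': 396.73606939406386, 'fy': 396.73606939406386, 'cx': 256.1491072204061, 'cy': 192.85772475713532, 'extrinsics': array([[ 0.57712243, -0.81658712,  0.01073209, -0.23457434],
       [-0.50649447, -0.36821154, -0.77966891,  0.37541556],
       [ 0.64061927,  0.44452867, -0.6261    ,  1.22718763],
       [ 0.        ,  0.        ,  0.        ,  1.        ]])}
top {'fx': 432.93792197229686, 'fy': 432.93792197229686, 'cx': 256.2403341281861, 'cy': 194.9138827290571, 'extrinsics': array([[ 0.04415771, -0.99896322, -0.01107146,  0.06909665],
       [-0.90834534, -0.03553372, -0.41670865,  0.50593316],
       [ 0.41588321,  0.02845761, -0.90897267,  1.74785264],
       [ 0.        ,  0.        ,  0.        ,  1.        ]])}
```

View pics/scene0.png

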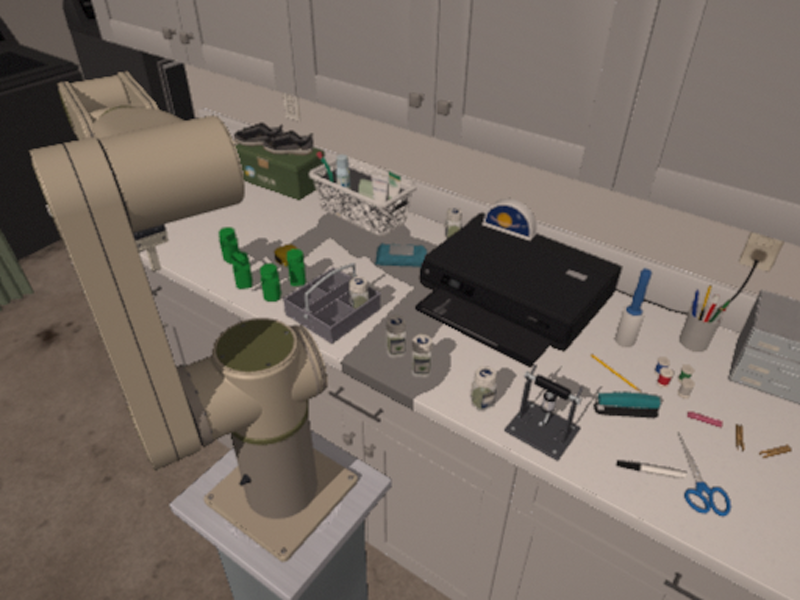

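View pics/top0.png

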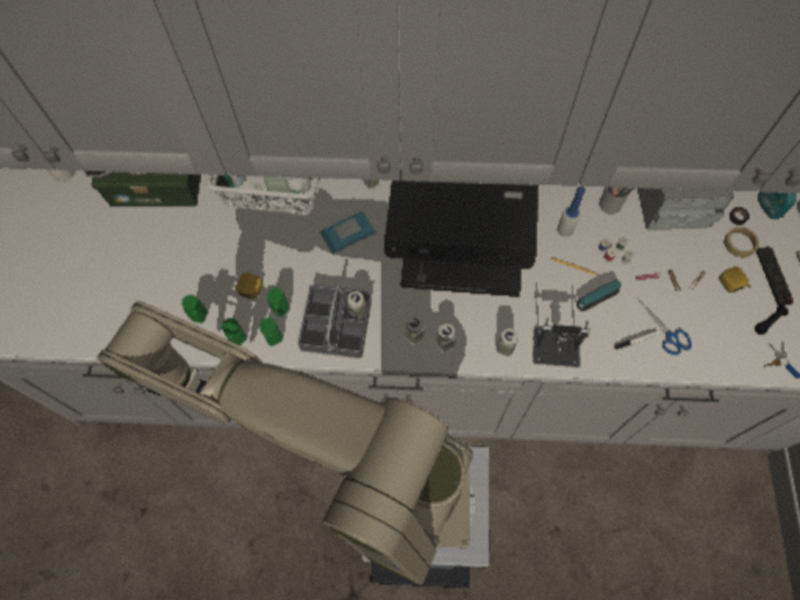

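Scene picture (800x600): candidate jars are the row at (397,337), (421,354), (484,388). Look-alikes are the jar beside the printer at (453,222), four green ones at (230,245), (242,270), (271,282) and (296,267), and jar_0 in the caddy at (360,290). In the top view the row is at (414,327), (446,335), (507,340), with the caddy at (335,320) and the stand at (557,342). I choose the three in the row and check them in a crop.

```bash
cat > h.py <<'E'
import numpy as np,cv2
from plant import robot
def cloud(n,d):
    c=robot.calibration(n);E=c["extrinsics"];v,u=np.indices(d.shape)
    P=np.stack([(u-c["cx"])/c["fx"]*d,(v-c["cy"])/c["fy"]*d,d],-1)
    return (P-E[:3,3])@E[:3,:3]
def ray(n,u,v,z):
    c=robot.calibration(n);E=c["extrinsics"];R=E[:3,:3]
    o=-R.T@E[:3,3];r=R.T@np.array([(u-c["cx"])/c["fx"],(v-c["cy"])/c["fy"],1]);return o+r*(z-o[2])/r[2]
def proj(n,p):
    c=robot.calibration(n);E=c["extrinsics"];q=E[:3,:3]@p+E[:3,3];return q[0]/q[2]*c["fx"]+c["cx"],q[1]/q[2]*c["fy"]+c["cy"]
E
python3 - <<'E'
from h import *
for n in("top","scene"):
    f=np.load(n+"0.npz");p,d=f["p"],f["d"];W=cloud(n,d)
    hsv=cv2.cvtColor(p,cv2.COLOR_BGR2HSV)
    x,y,z=W[...,0],W[...,1],W[...,2]
    ws=(d>0)&(x>.3)&(x<.75)&(y>-.5)&(y<.5)
    print(n,"table z",np.median(z[ws&(abs(z)<.02)]))
    m=(ws&(z>.09)&(z<.106)&(hsv[...,1]<70)).astype(np.uint8)
    k,l,st,ce=cv2.connectedComponentsWithStats(m)
    for i in range(1,k):
        if st[i,4]>15:
            q=W[l==i];print(st[i,4],ce[i].round(1),q.mean(0).round(4),(q.min(0)).round(3),q.max(0).round(3),"ray98",ray(n,*ce[i],.098).round(4),hsv[l==i].mean(0).round())
f=np.load("top0.npz");cv2.imwrite("pics/c1.png",cv2.resize(f["p"][165:245,185:385],(800,320),interpolation=cv2.INTER_CUBIC))
f=np.load("scene0.npz");cv2.imwrite("pics/c2.png",cv2.resize(f["p"][150:300,175:375],(800,600),interpolation=cv2.INTER_CUBIC))
E
```

```text
top table z 0.001285128107608905
722 [298.  152.9] [ 0.7235 -0.0884  0.1001] [ 0.692 -0.292  0.09 ] [0.75  0.147 0.106] ray98 [ 0.7247 -0.0889  0.098 ] [38. 25. 30.]
59 [227.2 190.9] [0.5217 0.2173 0.1004] [0.502 0.196 0.091] [0.545 0.237 0.106] ray98 [0.5227 0.2176 0.098 ] [ 27.  28. 124.]
79 [264.8 206.5] [0.4556 0.0517 0.0977] [0.435 0.029 0.09 ] [0.479 0.072 0.106] ray98 [0.4555 0.0517 0.098 ] [30. 28. 77.]
86 [285.4 211.6] [ 0.4356 -0.0365  0.0978] [ 0.412 -0.056  0.09 ] [ 0.457 -0.014  0.106] ray98 [ 0.4355 -0.0365  0.098 ] [ 27.  27. 115.]
86 [325.8 214.7] [ 0.4281 -0.2076  0.0978] [ 0.405 -0.23   0.091] [ 0.452 -0.187  0.105] ray98 [ 0.4279 -0.2076  0.098 ] [ 30.  27. 129.]
scene table z 0.003402804568314005
670 [324.2 186.5] [ 0.7174 -0.1052  0.0997] [ 0.686 -0.296  0.09 ] [0.75  0.146 0.106] ray98 [ 0.7193 -0.1092  0.098 ] [74. 23. 30.]
52 [229.9 182.8] [0.5162 0.2076 0.0997] [0.499 0.192 0.091] [0.548 0.235 0.106] ray98 [0.5179 0.209  0.098 ] [ 24.  39. 153.]
95 [253.5 206.2] [0.4553 0.0478 0.0996] [0.434 0.029 0.09 ] [0.484 0.073 0.105] ray98 [0.4568 0.0488 0.098 ] [26. 36. 96.]
104 [270.3 218.4] [ 0.4364 -0.04    0.0991] [ 0.415 -0.06   0.09 ] [ 0.461 -0.017  0.105] ray98 [ 0.4374 -0.0394  0.098 ] [ 26.  37. 140.]
125 [310.5 239.5] [ 0.428  -0.2094  0.0994] [ 0.407 -0.231  0.091] [ 0.453 -0.186  0.104] ray98 [ 0.4292 -0.2089  0.098 ] [ 25.  37. 158.]
25 [351.2 258.1] [ 0.4325 -0.3571  0.0985] [ 0.426 -0.366  0.091] [ 0.445 -0.345  0.106] ray98 [ 0.433 -0.357  0.098] [ 13.  22. 137.]
```

View pics/c1.png

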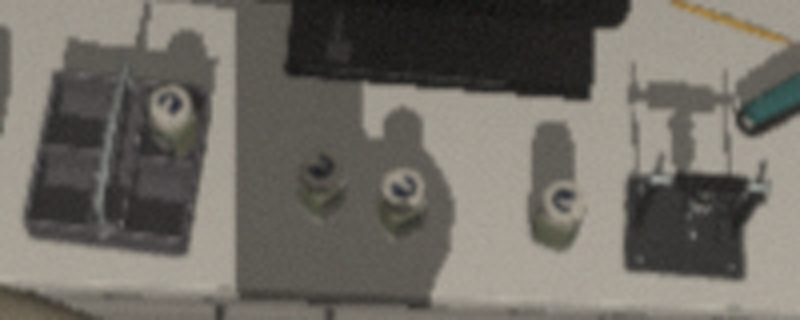

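View pics/c2.png

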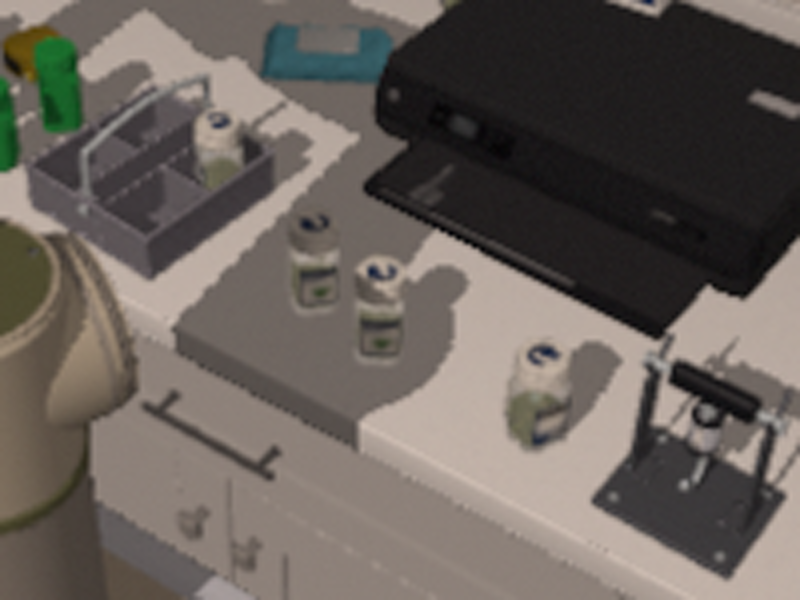

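The crops confirm the three row jars: white caps, not green, in front of the printer tray, with the printer-side jar out of frame. jar_0 is in the caddy's right rear pocket. The stand and scale are at the right, crop c1 (690,220). Next I measure the caddy, bail, stand and hook.

```bash
python3 - <<'E'
from h import *
for n in("top","scene"):
    f=np.load(n+"0.npz");p,d=f["p"],f["d"];W=cloud(n,d)
    x,y,z=W[...,0],W[...,1],W[...,2]
    ws=(d>0)&(x>.3)&(x<.65)&(y>.11)&(y<.36)
    hsv=cv2.cvtColor(p,cv2.COLOR_BGR2HSV)
    rim=ws&(z>.047)&(z<.063)&(hsv[...,1]<70)
    r=cv2.minAreaRect(W[rim][:,:2].astype(np.float32)*1000);print(n,"rim",rim.sum(),r)
    b=ws&(z>.108)&(z<.14);q=W[b];
    if len(q)>5:
        v=cv2.fitLine(q[:,:2].astype(np.float32),cv2.DIST_HUBER,0,.01,.01).ravel();print("bail",len(q),v,q.min(0).round(3),q.max(0).round(3),q.mean(0).round(3),np.degrees(np.arctan2(v[1],v[0])))
    s=(d>0)&(x>.3)&(x<.56)&(y<-.26)&(y>-.46)
    pl=s&(z>.003)&(z<.02)&(hsv[...,2]<90)
    print("plate",pl.sum(),cv2.minAreaRect(W[pl][:,:2].astype(np.float32)*1000))
    g=s&(z>.136)&(z<.17);q=W[g]
    print("gripbar",len(q),q.min(0).round(3),q.max(0).round(3),q.mean(0).round(3));v=cv2.fitLine(q[:,:2].astype(np.float32),cv2.DIST_HUBER,0,.01,.01).ravel();print(v)
    dk=g&(hsv[...,2]<60);q=W[dk];print("dark",len(q),q.mean(0).round(4),q.min(0).round(3),q.max(0).round(3))
    # hook band
    h=s&(z>.015)&(z<.06)&(hsv[...,2]>90);q=W[h];print("hookpts",np.c_[np.argwhere(h),q.round(3)][:40])
a=np.load("top0.npz")["p"][195:250,330:390];b=np.load("scene0.npz")["p"][225:300,320:385]
im=np.hstack([cv2.resize(a,(400,367),interpolation=cv2.INTER_CUBIC),cv2.resize(b,(400,461),interpolation=cv2.INTER_CUBIC)[:367]]);cv2.imwrite("pics/c3.png",cv2.convertScaleAbs(im,alpha=1.5))
E
```

```text
top rim 336 ((483.5835266113281, 275.25567626953125), (178.65463256835938, 190.69544982910156), 84.83246612548828)
bail 87 [ 0.9918348  -0.12752895  0.5073623   0.2697968 ] [0.397 0.201 0.108] [0.57  0.285 0.137] [0.486 0.263 0.121] -7.3268228
plate 458 ((474.1722106933594, -359.0455322265625), (134.7216033935547, 195.0347900390625), 79.45318603515625)
gripbar 112 [ 0.411 -0.413  0.136] [ 0.465 -0.293  0.164] [ 0.438 -0.354  0.145]
[ 0.02740644  0.9996244   0.43749362 -0.3409062 ]
dark 51 [ 0.4349 -0.3504  0.1451] [ 0.426 -0.385  0.136] [ 0.442 -0.301  0.157]
hookpts [[ 1.99e+02  3.65e+02  5.45e-01 -3.97e-01  1.50e-02]
 [ 2.09e+02  3.42e+02  4.92e-01 -2.92e-01  1.60e-02]
 [ 2.23e+02  3.58e+02  4.15e-01 -3.52e-01  4.90e-02]]
scene rim 504 ((484.4159240722656, 274.8281555175781), (181.5328369140625, 191.4181365966797), 84.803466796875)
bail 83 [ 0.99723583 -0.07430106  0.47953773  0.27438894] [0.397 0.211 0.108] [0.568 0.285 0.135] [0.478 0.27  0.123] -4.261064
plate 838 ((475.25653076171875, -359.1889953613281), (129.573486328125, 185.94566345214844), 83.09420776367188)
gripbar 224 [ 
[... 566 characters left out ...]
 3.60e-02]
 [ 2.68e+02  3.49e+02  4.45e-01 -3.54e-01  3.50e-02]
 [ 2.68e+02  3.50e+02  4.49e-01 -3.56e-01  3.30e-02]
 [ 2.69e+02  3.48e+02  4.44e-01 -3.52e-01  3.00e-02]
 [ 2.69e+02  3.49e+02  4.44e-01 -3.55e-01  3.20e-02]
 [ 2.70e+02  3.45e+02  4.19e-01 -3.50e-01  4.80e-02]
 [ 2.70e+02  3.46e+02  4.18e-01 -3.53e-01  5.10e-02]
 [ 2.70e+02  3.48e+02  4.41e-01 -3.53e-01  2.90e-02]
 [ 2.70e+02  3.49e+02  4.46e-01 -3.55e-01  2.50e-02]
 [ 2.71e+02  3.45e+02  4.20e-01 -3.50e-01  4.30e-02]
 [ 2.71e+02  3.46e+02  4.16e-01 -3.55e-01  4.80e-02]
 [ 2.72e+02  3.46e+02  4.23e-01 -3.53e-01  3.60e-02]
 [ 2.73e+02  3.27e+02  3.99e-01 -2.98e-01  1.50e-02]
 [ 2.73e+02  3.67e+02  4.77e-01 -4.09e-01  1.80e-02]]
```

View pics/c3.png

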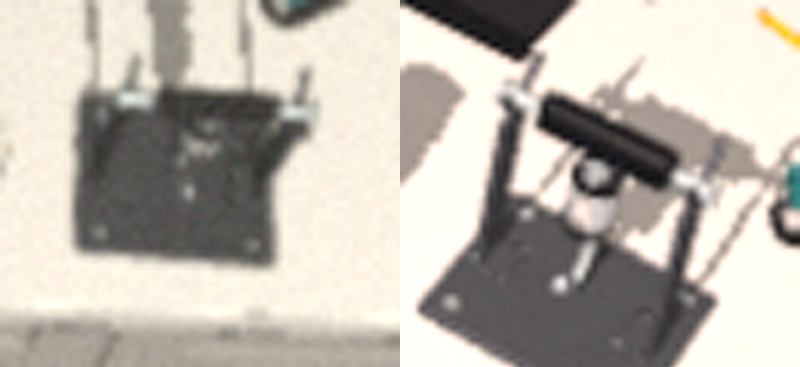

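Bail, caddy, jar and scale measurements fit the given sizes: the lip at z=0.049, x=0.418 means the hook's mouth faces the robot. The lip shows in the top crop at (188,190) and the scene crop at (560,283). Now a small planning helper that turns world waypoints into tool-axis steps.

```bash
cat >> h.py <<'E'
def state():
    s=robot.read_state();R=cv2.Rodrigues(s["orientation"])[0]
    print("t",round(s["t"],2),"pos",s["tool_pos"].round(4),"phi",np.degrees(np.arctan2(R[1,1],R[0,1])).round(2),"tilt z",R[:2,2].round(4),"F",s["force"].round(1),"open",round(s["opening"],4),"g",round(s["gripper_force"],1));return s["tool_pos"],np.degrees(np.arctan2(R[1,1],R[0,1]))
def plan(p,phi,way):
    "way: (x,y,z,phi_deg,rows); prints tool shifts (mm) and turn about tool z for each row"
    p=np.array(p)*1000.;phi=np.radians(phi)
    for x,y,z,f,n in way:
        t=np.array([x,y,z])*1000.;f=np.radians(f);out=[]
        for i in range(n):
            w=(t-p)/(n-i);c,s=np.cos(phi),np.sin(phi)
            a=np.round([-s*w[0]+c*w[1],c*w[0]+s*w[1],-w[2]]);r=round((phi-f)/(n-i),3)
            out.append((*a.astype(int).tolist(),r));p=p+[-s*a[0]+c*a[1],c*a[0]+s*a[1],-a[2]];phi-=r
        print((x,y,z),out)
E
python3 - <<'E'
from h import *
p,f=state()
plan(p,f,[(.456,.0505,.36,-5.2,16),(.456,.0505,.257,-5.2,6),(.456,.0505,.402,-5.2,5),(.5345,.3226,.402,-5.2,8),(.5345,.3226,.263,-5.2,7)])
E
```

```text
t 0.1 pos [0.1822 0.5714 0.4038] phi 72.31 tilt z [-0.0007 -0.0016] F [ 0.7  0.1 -0.5] open 0.093 g 0.0
(0.456, 0.0505, 0.36) [(-26, -26, 3, np.float64(0.085)), (-28, -23, 3, np.float64(0.085)), (-30, -21, 3, np.float64(0.084)), (-32, -18, 3, np.float64(0.085)), (-33, -16, 3, np.float64(0.084)), (-35, -13, 3, np.float64(0.085)), (-35, -10, 3, np.float64(0.084)), (-36, -7, 3, np.float64(0.085)), (-37, -4, 2, np.float64(0.084)), (-37, 0, 3, np.float64(0.085)), (-37, 3, 2, np.float64(0.084)), (-36, 6, 3, np.float64(0.085)), (-36, 8, 2, np.float64(0.084)), (-35, 12, 3, np.float64(0.085)), (-34, 14, 2, np.float64(0.084)), (-32, 17, 3, np.float64(0.085))]
(0.456, 0.0505, 0.257) [(0, 0, 17, np.float64(-0.0)), (0, 0, 17, np.float64(-0.0)), (0, 0, 17, np.float64(-0.0)), (0, 0, 17, np.float64(-0.0)), (0, 0, 17, np.float64(-0.0)), (0, 0, 18, np.float64(-0.0))]
(0.456, 0.0505, 0.402) [(0, 0, -29, np.float64(-0.0)), (0, 0, -29, np.float64(-0.0)), (0, 0, -29, np.float64(-0.0)), (0, 0, -29, np.float64(-0.0)), (0, 0, -29, np.float64(-0.0))]
(0.5345, 0.3226, 0.402) [(35, 7, 0, np.float64(-0.0)), (35, 7, 0, np.float64(-0.0)), (35, 7, 0, np.float64(-0.0)), (35, 7, 0, np.float64(-0.0)), (34, 6, 0, np.float64(-0.0)), (35, 7, 0, np.float64(-0.0)), (34, 6, 0, np.float64(-0.0)), (35, 7, 0, np.float64(-0.0))]
(0.5345, 0.3226, 0.263) [(0, 0, 20, np.float64(-0.0)), (0, 0, 20, np.float64(-0.0)), (0, 0, 20, np.float64(-0.0)), (0, 0, 20, np.float64(-0.0)), (0, 0, 20, np.float64(-0.0)), (0, 0, 19, np.float64(-0.0)), (0, 0, 20, np.float64(-0.0))]
```

Call:
{"method": "apply_moves", "body": {"series": [[[-26,-26,3],[0,0,0.085]],[[-28,-23,3],[0,0,0.085]],[[-30,-21,3],[0,0,0.084]],[[-32,-18,3],[0,0,0.085]],[[-33,-16,3],[0,0,0.084]],[[-35,-13,3],[0,0,0.085]],[[-35,-10,3],[0,0,0.084]],[[-36,-7,3],[0,0,0.085]]], "claw": 0.8, "newtons": 25}}

```text
t: 0.77
tool_pos: [0.3184, 0.3099, 0.3802]
orientation: [-1.492, -2.765, 0.001]
force: [1.0, -0.6, -0.0]
opening: 0.0743
gripper_force: 0.0
```

Call:
{"method": "apply_moves", "body": {"series": [[[-37,-4,2],[0,0,0.084]],[[-37,0,3],[0,0,0.085]],[[-37,3,2],[0,0,0.084]],[[-36,6,3],[0,0,0.085]],[[-36,8,2],[0,0,0.084]],[[-35,12,3],[0,0,0.085]],[[-34,14,2],[0,0,0.084]],[[-32,17,3],[0,0,0.085]],[[0,0,0],[0,0,0]],[[0,0,0],[0,0,0]],[[0,0,0],[0,0,0]]]}}

```text
t: 1.68
tool_pos: [0.4554, 0.0509, 0.3603]
orientation: [-2.319, -2.117, 0.001]
force: [-0.4, 0.4, -0.2]
opening: 0.0742
gripper_force: 0.0
```

```bash
python3 -c "
from h import *
state()"
```

```text
t 1.68 pos [0.4554 0.0509 0.3603] phi -5.22 tilt z [-0.0012  0.0004] F [-0.4  0.4 -0.2] open 0.0742 g 0.0
```

Call:
{"method": "apply_moves", "body": {"series": [[[0,0,20],[0,0,0]],[[0,0,25],[0,0,0]],[[0,0,25],[0,0,0]],[[0,0,20],[0,0,0]],[[0,0,13],[0,0,0]],[[0,0,0],[0,0,0]]]}}

```text
t: 2.18
tool_pos: [0.4536, 0.0523, 0.2544]
orientation: [-2.314, -2.119, 0.006]
force: [-1.0, -0.3, 0.5]
opening: 0.0743
gripper_force: 0.0
```

Call:
{"method": "apply_moves", "body": {"series": [[[0,0,0],[0,0,0]],[[0,0,0],[0,0,0]],[[0,0,0],[0,0,0]],[[0,0,0],[0,0,0]]], "claw": 0.3}}

```text
t: 2.52
tool_pos: [0.4562, 0.0512, 0.2592]
orientation: [2.318, 2.118, 0.003]
force: [-0.3, -0.2, 0.3]
opening: 0.0519
gripper_force: 0.0
```

Call:
{"method": "apply_moves", "body": {"series": [[[0,0,0],[0,0,0]],[[0,0,0],[0,0,0]],[[0,0,0],[0,0,0]]]}}

```text
t: 2.77
tool_pos: [0.4564, 0.0508, 0.2589]
orientation: [2.319, 2.117, 0.003]
force: [2.1, 1.0, 4.6]
opening: 0.0469
gripper_force: 24.4
```

Call:
{"method": "apply_moves", "body": {"series": [[[0,0,-20],[0,0,0]],[[0,0,-35],[0,0,0]],[[0,0,-35],[0,0,0]],[[0,0,-35],[0,0,0]],[[17,3,-20],[0,0,0]],[[35,7,0],[0,0,0]],[[35,7,0],[0,0,0]],[[35,7,0],[0,0,0]],[[35,7,0],[0,0,0]],[[35,7,0],[0,0,0]],[[35,6,0],[0,0,0]],[[25,5,0],[0,0,0]]]}}

```text
t: 3.77
tool_pos: [0.5272, 0.3, 0.4017]
orientation: [-2.318, -2.119, 0.002]
force: [0.5, -0.3, -0.9]
opening: 0.0469
gripper_force: 23.5
```

Call:
{"method": "apply_moves", "body": {"series": [[[16,3,0],[0,0,0]],[[8,1,0],[0,0,0]],[[0,0,0],[0,0,0]],[[0,0,0],[0,0,0]],[[0,0,0],[0,0,0]]]}}

```text
t: 4.18
tool_pos: [0.5334, 0.3199, 0.4025]
orientation: [2.321, 2.117, -0.001]
force: [0.8, -0.0, -0.8]
opening: 0.047
gripper_force: 23.5
```

```bash
python3 -c "
from h import *
p,f=state();print('want',.5345,.3226);plan(p,f,[(.5345,.3226,.264,-5.2,1)])
p,d=robot.read_camera('top');np.savez('top1.npz',p=p,d=d)
W=cloud('top',d);x,y,z=[W[...,i] for i in range(3)]
hsv=cv2.cvtColor(p,cv2.COLOR_BGR2HSV)
rim=(d>0)&(x>.3)&(x<.65)&(y>.11)&(y<.36)&(z>.047)&(z<.063)&(hsv[...,1]<70)
print(rim.sum(),cv2.minAreaRect(W[rim][:,:2].astype(np.float32)*1000))
"
```

```text
t 4.18 pos [0.5334 0.3199 0.4025] phi -5.26 tilt z [-0.0006 -0.0007] F [ 0.8 -0.  -0.8] open 0.047 g 23.5
want 0.5345 0.3226
(0.5345, 0.3226, 0.264) [(3, 1, 139, np.float64(-0.001))]
28 ((447.53192138671875, 354.3320007324219), (139.15005493164062, 50.73124694824219), 24.032733917236328)
```

Call:
{"method": "apply_moves", "body": {"series": [[[3,2,20],[0,0,0]],[[0,0,30],[0,0,0]],[[0,0,30],[0,0,0]],[[0,0,25],[0,0,0]],[[0,0,15],[0,0,0]],[[0,0,9],[0,0,0]],[[0,0,5],[0,0,0]],[[0,0,2],[0,0,0]],[[0,0,1],[0,0,0]],[[0,0,0],[0,0,0]],[[0,0,0],[0,0,0]]]}}

```text
t: 5.15
tool_pos: [0.5363, 0.3239, 0.2672]
orientation: [2.32, 2.118, 0.003]
force: [-0.2, 0.1, -1.5]
opening: 0.0467
gripper_force: 23.5
```

Call:
{"method": "apply_moves", "body": {"series": [[[0,-1,1.5],[0,0,0]],[[0,0,1.5],[0,0,0]],[[0,0,0],[0,0,0]]]}}

```text
t: 5.4
tool_pos: [0.5352, 0.3239, 0.2641]
orientation: [2.319, 2.118, 0.002]
force: [-0.5, -1.6, 4.2]
opening: 0.0463
gripper_force: 24.5
```

Call:
{"method": "apply_moves", "body": {"series": [[[0,0,0],[0,0,0]],[[0,0,0],[0,0,0]],[[0,0,0],[0,0,0]],[[0,0,-10],[0,0,0]],[[0,0,-30],[0,0,0]],[[0,0,-30],[0,0,0]],[[0,0,-10],[0,0,0]],[[0,0,0],[0,0,0]]], "claw": 0.68}}

```text
t: 6.07
tool_pos: [0.5359, 0.3245, 0.3478]
orientation: [2.319, 2.117, 0.012]
force: [0.3, 0.6, 0.2]
opening: 0.0635
gripper_force: 0.0
```

```bash
python3 -c "
from h import *
p,f=state();plan(p,f,[(.4365,-.038,.32,-5.2,11),(.4365,-.038,.257,-5.2,4),(.4365,-.038,.402,-5.2,4),(.4335,.2274,.402,-5.2,8)])
"
```

```text
t 6.07 pos [0.5359 0.3245 0.3478] phi -5.21 tilt z [0.0069 0.0035] F [0.3 0.6 0.2] open 0.0635 g 0.0
(0.4365, -0.038, 0.32) [(-34, -6, 3, np.float64(-0.0)), (-34, -6, 2, np.float64(-0.0)), (-34, -6, 3, np.float64(-0.0)), (-33, -6, 2, np.float64(-0.0)), (-34, -6, 3, np.float64(-0.0)), (-33, -6, 2, np.float64(-0.0)), (-34, -6, 3, np.float64(-0.0)), (-33, -6, 2, np.float64(-0.0)), (-34, -6, 3, np.float64(-0.0)), (-33, -6, 2, np.float64(-0.0)), (-34, -6, 3, np.float64(-0.0))]
(0.4365, -0.038, 0.257) [(0, 0, 16, np.float64(-0.0)), (0, 0, 16, np.float64(-0.0)), (0, 0, 15, np.float64(-0.0)), (0, 0, 16, np.float64(-0.0))]
(0.4365, -0.038, 0.402) [(0, 0, -36, np.float64(-0.0)), (0, 0, -36, np.float64(-0.0)), (0, 0, -37, np.float64(-0.0)), (0, 0, -36, np.float64(-0.0))]
(0.4335, 0.2274, 0.402) [(33, -3, 0, np.float64(-0.0)), (33, -3, 0, np.float64(-0.0)), (33, -4, 0, np.float64(-0.0)), (33, -3, 0, np.float64(-0.0)), (33, -4, 0, np.float64(-0.0)), (33, -3, 0, np.float64(-0.0)), (33, -4, 0, np.float64(-0.0)), (33, -3, 0, np.float64(-0.0))]
```

Call:
{"method": "apply_moves", "body": {"series": [[[-20,-3,-5],[0,0,0]],[[-37,-6,0],[0,0,0]],[[-37,-7,0],[0,0,0]],[[-37,-7,0],[0,0,0]],[[-37,-7,3],[0,0,0]],[[-37,-6,5],[0,0,0]],[[-37,-6,5],[0,0,0]],[[-37,-6,5],[0,0,0]],[[-37,-6,5],[0,0,0]],[[-32,-6,5],[0,0,0]],[[-16,-4,4],[0,0,0]],[[-6,-2,0],[0,0,0]]], "claw": 0.8}}

```text
t: 7.07
tool_pos: [0.4339, -0.0406, 0.3135]
orientation: [-2.321, -2.113, 0.004]
force: [-0.3, -0.8, -0.6]
opening: 0.0743
gripper_force: 0.0
```

Call:
{"method": "apply_moves", "body": {"series": [[[0,0,0],[0,0,0]],[[0,0,0],[0,0,0]]]}}

```text
t: 7.23
tool_pos: [0.4354, -0.0382, 0.3154]
orientation: [-2.32, -2.117, -0.0]
force: [-0.3, 0.4, 0.4]
opening: 0.0745
gripper_force: 0.0
```

```bash
python3 -c "
from h import *
p,f=state();plan(p,f,[(.4365,-.038,.257,-5.2,4)])
p,d=robot.read_camera('top');np.savez('top2.npz',p=p,d=d)
W=cloud('top',d);x,y,z=[W[...,i] for i in range(3)]
hsv=cv2.cvtColor(p,cv2.COLOR_BGR2HSV)
s=(d>0)&(x>.3)&(x<.65)&(y>.15)&(y<.4)
rim=s&(z>.047)&(z<.063)&(hsv[...,1]<70)
print(rim.sum(),cv2.minAreaRect(W[rim][:,:2].astype(np.float32)*1000))
k,l,st,ce=cv2.connectedComponentsWithStats((s&(z>.095)&(z<.111)&(hsv[...,1]<70)).astype(np.uint8))
[print(st[i,4],W[l==i].mean(0).round(4)) for i in range(1,k) if st[i,4]>15]
"
```

```text
t 7.23 pos [ 0.4354 -0.0382  0.3154] phi -5.25 tilt z [-0.0005  0.0007] F [-0.3  0.4  0.4] open 0.0745 g 0.0
(0.4365, -0.038, 0.257) [(0, 0, 15, np.float64(-0.0)), (0, 0, 14, np.float64(-0.0)), (0, 1, 15, np.float64(-0.0)), (0, 0, 14, np.float64(-0.001))]
356 ((483.572998046875, 275.51055908203125), (180.160888671875, 189.674072265625), 84.97531127929688)
82 [0.5338 0.3217 0.1026]
80 [0.5223 0.2163 0.1025]
```

Jar 1 stands in the empty side's rear pocket (0.534, 0.322) and the caddy has not moved. Next is jar 2.

Call:
{"method": "apply_moves", "body": {"series": [[[0,1,15],[0,0,0]],[[0,0,20],[0,0,0]],[[0,0,15],[0,0,0]],[[0,0,8],[0,0,0]],[[0,0,0],[0,0,0]]]}}

```text
t: 7.7
tool_pos: [0.4358, -0.0375, 0.2558]
orientation: [-2.316, -2.118, 0.003]
force: [0.4, 0.3, -0.6]
opening: 0.0746
gripper_force: 0.0
```

Call:
{"method": "apply_moves", "body": {"series": [[[0,0,0],[0,0,0]],[[0,0,0],[0,0,0]],[[0,0,0],[0,0,0]],[[0,0,0],[0,0,0]],[[0,0,0],[0,0,0]],[[0,0,0],[0,0,0]],[[0,0,0],[0,0,0]]], "claw": 0.3}}

```text
t: 8.28
tool_pos: [0.4369, -0.0388, 0.2585]
orientation: [2.319, 2.117, 0.002]
force: [1.4, 1.0, 3.0]
opening: 0.0469
gripper_force: 24.2
```

Call:
{"method": "apply_moves", "body": {"series": [[[0,0,-20],[0,0,0]],[[0,0,-35],[0,0,0]],[[17,-2,-35],[0,0,0]],[[35,-4,-10],[0,0,0]],[[37,-4,0],[0,0,0]],[[37,-4,0],[0,0,0]],[[37,-4,0],[0,0,0]],[[37,-4,0],[0,0,0]],[[35,-3,0],[0,0,0]],[[20,-2,0],[0,0,0]],[[10,0,0],[0,0,0]],[[0,0,0],[0,0,0]]]}}

```text
t: 9.28
tool_pos: [0.4333, 0.2291, 0.3573]
orientation: [-2.317, -2.121, 0.001]
force: [0.4, -0.9, -0.9]
opening: 0.047
gripper_force: 23.5
```

Call:
{"method": "apply_moves", "body": {"series": [[[0,0,0],[0,0,0]],[[0,0,0],[0,0,0]]]}}

```text
t: 9.45
tool_pos: [0.4337, 0.2265, 0.3574]
orientation: [2.321, 2.117, -0.002]
force: [0.4, 0.2, -0.3]
opening: 0.0471
gripper_force: 23.5
```

```bash
python3 -c "
from h import *
p,f=state();plan(p,f,[(.4335,.2274,.2635,-5.2,1)])"
```

```text
t 9.45 pos [0.4337 0.2265 0.3574] phi -5.27 tilt z [-0.0006 -0.0009] F [ 0.4  0.2 -0.3] open 0.0471 g 23.5
(0.4335, 0.2274, 0.2635) [(1, 0, 94, np.float64(-0.001))]
```

Call:
{"method": "apply_moves", "body": {"series": [[[0,0,20],[0,0,0]],[[0,0,28],[0,0,0]],[[0,0,20],[0,0,0]],[[0,0,12],[0,0,0]],[[0,0,7],[0,0,0]],[[0,0,4],[0,0,0]],[[0,0,2],[0,0,0]],[[0,0,2],[0,0,0]],[[0,0,0],[0,0,0]],[[0,0,0],[0,0,0]]]}}

```text
t: 10.28
tool_pos: [0.434, 0.2278, 0.2637]
orientation: [2.32, 2.118, 0.002]
force: [0.3, -0.8, -0.4]
opening: 0.0469
gripper_force: 23.5
```

Call:
{"method": "apply_moves", "body": {"series": [[[0,0,1],[0,0,0]],[[0,0,0],[0,0,0]]]}}

```text
t: 10.45
tool_pos: [0.4342, 0.228, 0.2635]
orientation: [2.319, 2.118, 0.003]
force: [-3.3, -0.6, 8.8]
opening: 0.0471
gripper_force: 25.0
```

Call:
{"method": "apply_moves", "body": {"series": [[[0,0,0],[0,0,0]],[[0,0,0],[0,0,0]],[[0,0,0],[0,0,0]],[[0,0,-10],[0,0,0]],[[0,0,-25],[0,0,0]],[[0,0,-25],[0,0,0]],[[-20,2,0],[0,0,0]],[[-35,3,0],[0,0,0]],[[-38,3,0],[0,0,0]],[[-38,3,0],[0,0,0]],[[-38,3,0],[0,0,0]],[[-38,3,0],[0,0,0]]], "claw": 0.7}}

```text
t: 11.45
tool_pos: [0.4314, 0.0184, 0.3227]
orientation: [2.319, 2.118, 0.001]
force: [0.7, 0.0, -0.2]
opening: 0.065
gripper_force: 0.0
```

Call:
{"method": "apply_moves", "body": {"series": [[[-38,3,0],[0,0,0]],[[-38,3,0],[0,0,0]],[[-38,3,0],[0,0,0]],[[-38,3,0],[0,0,0]],[[-38,3,0],[0,0,0]],[[-25,2,0],[0,0,0]],[[-12,1,0],[0,0,0]],[[0,0,0],[0,0,0]],[[0,0,0],[0,0,0]]], "claw": 0.8}}

```text
t: 12.2
tool_pos: [0.429, -0.2076, 0.3219]
orientation: [-2.321, -2.116, -0.001]
force: [1.3, 0.4, 1.1]
opening: 0.074
gripper_force: 0.0
```

```bash
python3 -c "
from h import *
p,f=state();plan(p,f,[(.4288,-.2083,.257,-5.2,1)])
p,d=robot.read_camera('top');np.savez('top3.npz',p=p,d=d)
W=cloud('top',d);x,y,z=[W[...,i] for i in range(3)]
hsv=cv2.cvtColor(p,cv2.COLOR_BGR2HSV)
s=(d>0)&(x>.3)&(x<.65)&(y>.15)&(y<.4)
rim=s&(z>.047)&(z<.063)&(hsv[...,1]<70)
print(rim.sum(),cv2.minAreaRect(W[rim][:,:2].astype(np.float32)*1000))
k,l,st,ce=cv2.connectedComponentsWithStats((s&(z>.095)&(z<.111)&(hsv[...,1]<70)).astype(np.uint8))
[print(st[i,4],W[l==i].mean(0).round(4)) for i in range(1,k) if st[i,4]>15]
"
```

```text
t 12.2 pos [ 0.429  -0.2076  0.3219] phi -5.29 tilt z [-0.0002  0.0007] F [1.3 0.4 1.1] open 0.074 g 0.0
(0.4288, -0.2083, 0.257) [(-1, 0, 65, np.float64(-0.002))]
362 ((483.2773742675781, 275.09039306640625), (179.7696075439453, 192.09242248535156), 84.96574401855469)
75 [0.5343 0.322  0.1023]
78 [0.5211 0.2166 0.1027]
82 [0.433  0.2279 0.103 ]
```

Call:
{"method": "apply_moves", "body": {"series": [[[-1,0,18],[0,0,0]],[[0,0,22],[0,0,0]],[[0,0,16],[0,0,0]],[[0,0,8],[0,0,0]],[[0,0,0],[0,0,0]]]}}

```text
t: 12.67
tool_pos: [0.4284, -0.2069, 0.2557]
orientation: [-2.315, -2.118, 0.001]
force: [0.6, -1.1, -0.1]
opening: 0.074
gripper_force: 0.0
```

Call:
{"method": "apply_moves", "body": {"series": [[[0,0,0],[0,0,0]],[[0,0,0],[0,0,0]],[[0,0,0],[0,0,0]],[[0,0,0],[0,0,0]],[[0,0,0],[0,0,0]],[[0,0,0],[0,0,0]],[[0,0,0],[0,0,0]]], "claw": 0.3}}

```text
t: 13.25
tool_pos: [0.4293, -0.209, 0.2586]
orientation: [2.319, 2.117, 0.001]
force: [1.6, 1.1, 4.9]
opening: 0.0457
gripper_force: 24.3
```

```bash
python3 -c "
from h import *
p,f=state();p[2]+=.145;plan(p,f,[(.4429,.331,.402,-5.2,15)])"
```

```text
t 13.25 pos [ 0.4293 -0.209   0.2586] phi -5.23 tilt z [ 0.0014 -0.0007] F [1.6 1.1 4.9] open 0.0457 g 24.3
(0.4429, 0.331, 0.402) [(36, -2, 0, np.float64(-0.0)), (36, -2, 0, np.float64(-0.0)), (36, -2, 0, np.float64(-0.0)), (36, -2, 0, np.float64(-0.0)), (36, -3, 0, np.float64(-0.0)), (36, -2, 0, np.float64(-0.0)), (36, -3, 0, np.float64(-0.0)), (36, -2, 0, np.float64(-0.0)), (36, -3, 0, np.float64(-0.0)), (36, -2, 0, np.float64(-0.0)), (36, -3, 0, np.float64(-0.0)), (36, -2, 0, np.float64(-0.0)), (36, -3, 1, np.float64(-0.0)), (36, -2, 0, np.float64(-0.0)), (35, -3, 1, np.float64(-0.0))]
```

Call:
{"method": "apply_moves", "body": {"series": [[[0,0,-20],[0,0,0]],[[0,0,-35],[0,0,0]],[[0,0,-35],[0,0,0]],[[18,0,-35],[0,0,0]],[[38,-2,-15],[0,0,0]],[[38,-3,-5],[0,0,0]],[[38,-3,0],[0,0,0]],[[38,-3,0],[0,0,0]],[[38,-3,0],[0,0,0]],[[38,-3,0],[0,0,0]],[[38,-3,0],[0,0,0]],[[38,-3,0],[0,0,0]]]}}

```text
t: 14.25
tool_pos: [0.4347, 0.1158, 0.4025]
orientation: [-2.32, -2.118, 0.0]
force: [0.8, -1.2, -1.2]
opening: 0.0457
gripper_force: 24.1
```

Call:
{"method": "apply_moves", "body": {"series": [[[38,-3,0],[0,0,0]],[[38,-3,0],[0,0,0]],[[38,-3,0],[0,0,0]],[[38,-2,0],[0,0,0]],[[38,-1,0],[0,0,0]],[[18,-1,0],[0,0,0]],[[9,0,0],[0,0,0]],[[0,0,0],[0,0,0]],[[0,0,0],[0,0,0]],[[0,0,0],[0,0,0]]]}}

```text
t: 15.08
tool_pos: [0.4423, 0.33, 0.4025]
orientation: [2.321, 2.117, -0.001]
force: [-0.1, -0.5, -1.3]
opening: 0.0455
gripper_force: 24.1
```

```bash
python3 -c "
from h import *
p,f=state();plan(p,f,[(.4429,.331,.2636,-5.2,1)])"
```

```text
t 15.08 pos [0.4423 0.33   0.4025] phi -5.28 tilt z [-0.0004 -0.0009] F [-0.1 -0.5 -1.3] open 0.0455 g 24.1
(0.4429, 0.331, 0.2636) [(1, 1, 139, np.float64(-0.001))]
```

Call:
{"method": "apply_moves", "body": {"series": [[[1,0,20],[0,0,0]],[[0,0,30],[0,0,0]],[[0,0,30],[0,0,0]],[[0,0,25],[0,0,0]],[[0,0,15],[0,0,0]],[[0,0,9],[0,0,0]],[[0,0,5],[0,0,0]],[[0,0,3],[0,0,0]],[[0,0,2],[0,0,0]],[[0,0,0],[0,0,0]]]}}

```text
t: 15.92
tool_pos: [0.4426, 0.3323, 0.2647]
orientation: [2.32, 2.118, 0.002]
force: [-0.8, -0.4, -0.9]
opening: 0.0456
gripper_force: 24.1
```

Call:
{"method": "apply_moves", "body": {"series": [[[0,0,1],[0,0,0]],[[0,0,0],[0,0,0]]]}}

```text
t: 16.08
tool_pos: [0.4425, 0.3325, 0.2636]
orientation: [2.32, 2.118, 0.002]
force: [0.6, 0.4, 0.7]
opening: 0.0454
gripper_force: 24.2
```

Call:
{"method": "apply_moves", "body": {"series": [[[0,0,0],[0,0,0]],[[0,0,0],[0,0,0]],[[0,0,0],[0,0,0]],[[0,0,-10],[0,0,0]],[[0,0,-30],[0,0,0]],[[0,0,-35],[0,0,0]],[[0,0,-35],[0,0,0]],[[-20,0,-10],[0,0,0]],[[-36,3,0],[0,0,0]],[[-38,3,0],[0,0,0]],[[-38,3,0],[0,0,0]],[[-38,3,0],[0,0,0]]], "claw": 0.7}}

```text
t: 17.08
tool_pos: [0.4382, 0.1606, 0.3838]
orientation: [2.318, 2.119, 0.002]
force: [0.9, -0.0, -0.3]
opening: 0.0652
gripper_force: 0.0
```

Call:
{"method": "apply_moves", "body": {"series": [[[-38,4,0],[0,0,0]],[[-38,4,0],[0,0,0]],[[-20,2,0],[0,0,0]],[[0,0,0],[0,0,0]],[[0,0,0],[0,0,0]]]}}

```text
t: 17.5
tool_pos: [0.4399, 0.0646, 0.3836]
orientation: [2.323, 2.114, 0.002]
force: [-0.1, 0.5, -0.2]
opening: 0.0652
gripper_force: 0.0
```

```bash
python3 - <<'E'
from h import *
p0,f0=state()
for n in("top","scene"):
    p,d=robot.read_camera(n);np.savez(n+"4.npz",p=p,d=d)
    W=cloud(n,d);x,y,z=[W[...,i] for i in range(3)]
    hsv=cv2.cvtColor(p,cv2.COLOR_BGR2HSV)
    s=(d>0)&(x>.3)&(x<.65)&(y>.15)&(y<.4)
    rim=s&(z>.047)&(z<.063)&(hsv[...,1]<70)
    print(n,rim.sum(),cv2.minAreaRect(W[rim][:,:2].astype(np.float32)*1000))
    k,l,st,ce=cv2.connectedComponentsWithStats((s&(z>.095)&(z<.111)&(hsv[...,1]<70)).astype(np.uint8))
    [print(st[i,4],W[l==i].mean(0).round(4)) for i in range(1,k) if st[i,4]>15]
    b=s&(z>.115)&(z<.14)&(abs(y-.275)<.03);q=W[b];v=cv2.fitLine(q[:,:2].astype(np.float32),cv2.DIST_HUBER,0,.01,.01).ravel();print("bail",len(q),v,"y at .484:",v[3]+v[1]/v[0]*(.4835-v[2]))
    # grip: dark pixels, box projected; ray at top face z
    s=(d>0)&(x>.40)&(x<.47)&(y<-.28)&(y>-.43)&(z>.128)&(z<.16)
    g=(s&(hsv[...,2]<70)&(y>-.398)&(y<-.31)).astype(np.uint8);m=cv2.minAreaRect(np.argwhere(g)[:,::-1].astype(np.float32))
    print("grip px",g.sum(),m,"ray148",ray(n,*m[0],.148).round(4),"ray140",ray(n,*m[0],.140).round(4))
    w,h,a=*m[1],m[2]; a=np.radians(a); e=np.array([np.cos(a),np.sin(a)])*w if w>h else np.array([-np.sin(a),np.cos(a)])*h
    A=ray(n,*(np.array(m[0])+e/2),.142);B=ray(n,*(np.array(m[0])-e/2),.142);print(A.round(4),B.round(4),np.linalg.norm(A-B),"yaw",np.degrees(np.arctan((A-B)[0]/-(A-B)[1])))
    pg=s&(hsv[...,2]>=110)&((y<-.398)|(y>-.312));
    for t in(pg&(y<-.36),pg&(y>-.36)):
        v=np.argwhere(t).mean(0);print("peg",t.sum(),v,ray(n,v[1],v[0],.139).round(4))
E
```

```text
t 17.5 pos [0.4399 0.0646 0.3836] phi -5.38 tilt z [0.0011 0.0003] F [-0.1  0.5 -0.2] open 0.0652 g 0.0
top 384 ((483.5292663574219, 275.49493408203125), (179.4552459716797, 191.04055786132812), 84.41707611083984)
76 [0.5334 0.3221 0.1029]
80 [0.5215 0.2154 0.1027]
85 [0.4419 0.3324 0.1029]
85 [0.4323 0.2288 0.1027]
bail 64 [ 0.9961899  -0.08721081  0.47312546  0.27569214] y at .484: 0.2747839
grip px 62 ((362.422119140625, 210.35658264160156), (17.20178985595703, 3.530893564224243), 5.19442892074585) ray148 [ 0.4328 -0.3512  0.148 ] ray140 [ 0.4362 -0.3531  0.14  ]
[ 0.4333 -0.3876  0.142 ] [ 0.4374 -0.3175  0.142 ] 0.07028728852526199 yaw -3.4227623905804268
peg 15 [210.2        375.53333333] [ 0.4395 -0.4074  0.139 ]
peg 15 [208.26666667 349.93333333] [ 0.444  -0.3022  0.139 ]
scene 491 ((483.2331848144531, 273.8450622558594), (182.8954315185547, 191.91355895996094), 83.31373596191406)
65 [0.532  0.3211 0.1051]
82 [0.4405 0.3295 0.104 ]
76 [0.5191 0.2145 0.1042]
89 [0.4311 0.2255 0.1043]
bail 60 [ 0.9971539  -0.07539298  0.47171736  0.27459446] y at .484: 0.2737036
grip px 150 ((353.10003662109375, 247.30003356933594), (23.702320098876953, 6.708203315734863), 26.56505012512207) ray148 [ 0.432  -0.3551  0.148 ] ray140 [ 0.4398 -0.353   0.14  ]
[ 0.4363 -0.3901  0.142 ] [ 0.4394 -0.3159  0.142 ] 0.07434322753086671 yaw -2.3765328868263382
peg 22 [255.04545455 369.27272727] [ 0.4398 -0.4078  0.139 ]
peg 31 [238.61290323 339.58064516] [ 0.4507 -0.3005  0.139 ]
```

Each side holds two upright jars (caps at z≈0.103) and the caddy is at (0.4835, 0.2745), y-axis −5.2°. Next is the scale.

```bash
python3 -c "
from h import *
p,f=state();plan(p,f,[(.439,-.354,.375,-3,12),(.439,-.354,.306,-3,5)])"
```

```text
t 17.6 pos [0.4399 0.066  0.3833] phi -5.21 tilt z [0.0007 0.0005] F [-0.5 -0.1 -0.1] open 0.0651 g 0.0
(0.439, -0.354, 0.375) [(-35, 3, 1, np.float64(-0.003)), (-35, 3, 1, np.float64(-0.003)), (-35, 3, 1, np.float64(-0.003)), (-35, 3, 1, np.float64(-0.003)), (-35, 3, 1, np.float64(-0.003)), (-35, 3, 0, np.float64(-0.003)), (-35, 2, 1, np.float64(-0.003)), (-35, 2, 0, np.float64(-0.004)), (-35, 2, 1, np.float64(-0.003)), (-35, 2, 0, np.float64(-0.004)), (-34, 2, 1, np.float64(-0.003)), (-35, 2, 0, np.float64(-0.004))]
(0.439, -0.354, 0.306) [(0, 0, 14, np.float64(0.0)), (0, 0, 14, np.float64(0.0)), (0, 0, 14, np.float64(0.0)), (0, 0, 14, np.float64(0.0)), (0, 0, 13, np.float64(0.0))]
```

Call:
{"method": "apply_moves", "body": {"series": [[[-20,2,0],[0,0,-0.003]],[[-38,3,1],[0,0,-0.003]],[[-38,3,1],[0,0,-0.003]],[[-38,3,1],[0,0,-0.003]],[[-38,3,1],[0,0,-0.003]],[[-38,3,1],[0,0,-0.003]],[[-38,2,1],[0,0,-0.003]],[[-38,2,1],[0,0,-0.003]],[[-38,2,1],[0,0,-0.003]],[[-38,2,0],[0,0,-0.004]],[[-37,2,0],[0,0,-0.004]],[[-20,2,0],[0,0,-0.004]]], "claw": 0.5}}

```text
t: 18.6
tool_pos: [0.4382, -0.3569, 0.3745]
orientation: [2.278, 2.163, -0.001]
force: [0.4, -0.3, 0.3]
opening: 0.0464
gripper_force: 0.0
```

Call:
{"method": "apply_moves", "body": {"series": [[[0,0,0],[0,0,0]],[[0,0,0],[0,0,0]],[[0,0,0],[0,0,0]]]}}

```text
t: 18.85
tool_pos: [0.4385, -0.3532, 0.3744]
orientation: [-2.276, -2.164, -0.001]
force: [0.6, 0.1, 0.4]
opening: 0.0466
gripper_force: 0.0
```

```bash
python3 -c "
from h import *
p,f=state();plan(p,f,[(.439,-.354,.306,-3,1)])"
```

```text
t 18.85 pos [ 0.4385 -0.3532  0.3744] phi -2.9 tilt z [-0.0003  0.0011] F [0.6 0.1 0.4] open 0.0466 g 0.0
(0.439, -0.354, 0.306) [(-1, 1, 68, np.float64(0.002))]
```

Call:
{"method": "apply_moves", "body": {"series": [[[-1,0,20],[0,0,0]],[[0,0,22],[0,0,0]],[[0,0,16],[0,0,0]],[[0,0,9],[0,0,0]],[[0,0,2],[0,0,0]],[[0,0,0],[0,0,0]],[[0,0,0],[0,0,0]]]}}

```text
t: 19.43
tool_pos: [0.4382, -0.3553, 0.307]
orientation: [2.276, 2.163, 0.0]
force: [0.4, -0.2, -0.2]
opening: 0.0469
gripper_force: 0.0
```

Call:
{"method": "apply_moves", "body": {"series": [[[0,0,0],[0,0,0]],[[0,0,0],[0,0,0]],[[0,0,0],[0,0,0]],[[0,0,0],[0,0,0]],[[0,0,0],[0,0,0]],[[0,0,0],[0,0,0]],[[0,0,0],[0,0,0]],[[0,0,0],[0,0,0]]], "claw": 0.05, "newtons": 45}}

```text
t: 20.1
tool_pos: [0.4387, -0.3558, 0.3069]
orientation: [2.276, 2.161, 0.003]
force: [5.3, 0.5, 1.1]
opening: 0.0157
gripper_force: 45.0
```

```bash
python3 -c "
from h import *
state()"
```

```text
t 20.1 pos [ 0.4387 -0.3558  0.3069] phi -2.97 tilt z [ 0.0036 -0.0015] F [5.3 0.5 1.1] open 0.0157 g 45.0
```

```bash
python3 -c "
from h import *
p,f=state();plan((.4387,-.3558,.467),-2.97,[(.488,.3243,.467,84.8,20)])"
```

```text
t 20.1 pos [ 0.4387 -0.3558  0.3069] phi -2.97 tilt z [ 0.0036 -0.0015] F [5.3 0.5 1.1] open 0.0157 g 45.0
(0.488, 0.3243, 0.467) [(34, 1, 0, np.float64(-0.077)), (34, 3, 0, np.float64(-0.077)), (34, 6, 0, np.float64(-0.077)), (33, 8, 0, np.float64(-0.077)), (32, 11, 0, np.float64(-0.076)), (31, 13, 0, np.float64(-0.077)), (30, 16, 0, np.float64(-0.076)), (29, 18, 0, np.float64(-0.077)), (27, 20, 0, np.float64(-0.076)), (26, 22, 0, np.float64(-0.077)), (24, 24, 0, np.float64(-0.076)), (22, 26, 0, np.float64(-0.077)), (20, 28, 0, np.float64(-0.076)), (18, 29, 0, np.float64(-0.077)), (16, 30, 0, np.float64(-0.076)), (13, 32, 0, np.float64(-0.077)), (11, 32, 0, np.float64(-0.076)), (8, 33, 0, np.float64(-0.077)), (6, 34, 0, np.float64(-0.076)), (3, 34, 0, np.float64(-0.077))]
```

Call:
{"method": "apply_moves", "body": {"series": [[[0,0,-8],[0,0,0]],[[0,0,-20],[0,0,0]],[[0,0,-30],[0,0,0]],[[0,0,-32],[0,0,0]],[[0,0,-32],[0,0,0]],[[0,0,-25],[0,0,0]],[[0,0,-13],[0,0,0]],[[0,0,0],[0,0,0]]]}}

```text
t: 20.77
tool_pos: [0.4379, -0.356, 0.4698]
orientation: [2.274, 2.159, 0.0]
force: [0.6, -0.5, -1.6]
opening: 0.016
gripper_force: 45.0
```

Call:
{"method": "apply_moves", "body": {"series": [[[34,1,0],[0,0,-0.077]],[[34,3,0],[0,0,-0.077]],[[34,6,0],[0,0,-0.077]],[[33,8,0],[0,0,-0.077]],[[32,11,0],[0,0,-0.076]],[[31,13,0],[0,0,-0.077]],[[30,16,0],[0,0,-0.076]],[[29,18,0],[0,0,-0.077]],[[27,20,0],[0,0,-0.076]],[[26,22,0],[0,0,-0.077]]]}}

```text
t: 21.6
tool_pos: [0.4611, -0.015, 0.4631]
orientation: [-1.297, -2.858, 0.002]
force: [0.9, -0.0, -2.0]
opening: 0.0157
gripper_force: 45.0
```

Call:
{"method": "apply_moves", "body": {"series": [[[24,24,0],[0,0,-0.076]],[[22,26,0],[0,0,-0.077]],[[20,28,0],[0,0,-0.076]],[[18,29,0],[0,0,-0.077]],[[16,30,0],[0,0,-0.076]],[[13,32,0],[0,0,-0.077]],[[11,32,0],[0,0,-0.076]],[[8,33,0],[0,0,-0.077]],[[6,34,0],[0,0,-0.076]],[[3,34,0],[0,0,-0.077]],[[0,0,0],[0,0,0]],[[0,0,0],[0,0,0]]]}}

```text
t: 22.6
tool_pos: [0.4866, 0.3254, 0.4622]
orientation: [-0.138, -3.134, 0.004]
force: [0.7, -0.8, -1.5]
opening: 0.0158
gripper_force: 45.0
```

Call:
{"method": "apply_moves", "body": {"series": [[[0,0,0],[0,0,0]],[[0,0,0],[0,0,0]]]}}

```text
t: 22.77
tool_pos: [0.4872, 0.323, 0.4645]
orientation: [-0.145, -3.137, 0.002]
force: [-0.1, -0.2, -0.2]
opening: 0.0156
gripper_force: 45.0
```

```bash
python3 - <<'E'
from h import *
p,f=state();plan(p,f,[(.488,.3243,.372,84.8,1)])
ims=[]
for n,c in(("top",(150,250,180,280)),("scene",(100,230,150,280))):
    im,d=robot.read_camera(n);np.savez(n+"5.npz",p=im,d=d)
    print(n,"bail px",np.round(proj(n,np.array([.4835,.2745,.126])),1),"exp bowl",np.round(proj(n,np.array([p[0],p[1],p[2]-.1709-.110])),1))
    ims.append(cv2.resize(im[c[0]:c[1],c[2]:c[3]],(400,400),interpolation=cv2.INTER_CUBIC))
cv2.imwrite("pics/c5.png",cv2.convertScaleAbs(np.hstack(ims),alpha=1.4))
E
```

```text
t 22.77 pos [0.4872 0.323  0.4645] phi 84.71 tilt z [-0.0015 -0.0013] F [-0.1 -0.2 -0.2] open 0.0156 g 45.0
(0.488, 0.3243, 0.372) [(-1, 1, 93, np.float64(-0.002))]
top bail px [212.7 196. ] exp bowl [199.7 189. ]
scene bail px [211.4 175.6] exp bowl [201.7 159.1]
```

View pics/c5.png

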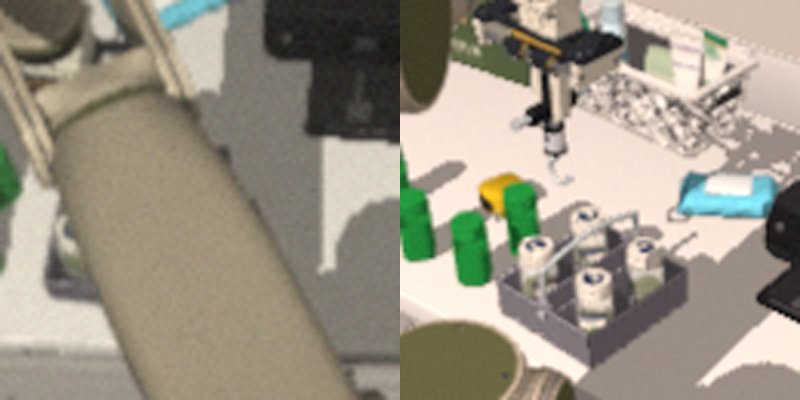

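Call:
{"method": "apply_moves", "body": {"series": [[[-1,1,15],[0,0,0]],[[0,0,25],[0,0,0]],[[0,0,25],[0,0,0]],[[0,0,17],[0,0,0]],[[0,0,8],[0,0,0]],[[0,0,3],[0,0,0]],[[0,0,0],[0,0,0]],[[0,0,0],[0,0,0]]]}}

```text
t: 23.53
tool_pos: [0.4887, 0.3248, 0.3743]
orientation: [0.143, 3.137, 0.002]
force: [0.1, -0.1, -1.7]
opening: 0.0158
gripper_force: 45.0
```

```bash
python3 -c "
from h import *
p,f=state();plan(p,f,[(.4845,.285,.3725,84.8,1)])
im,d=robot.read_camera('scene');cv2.imwrite('pics/c6.png',cv2.convertScaleAbs(cv2.resize(im[120:220,160:260],(600,600),interpolation=cv2.INTER_CUBIC),alpha=1.4))"
```

```text
t 23.53 pos [0.4887 0.3248 0.3743] phi 84.77 tilt z [0.0018 0.001 ] F [ 0.1 -0.1 -1.7] open 0.0158 g 45.0
(0.4845, 0.285, 0.3725) [(1, -40, 2, np.float64(-0.001))]
```

View pics/c6.png

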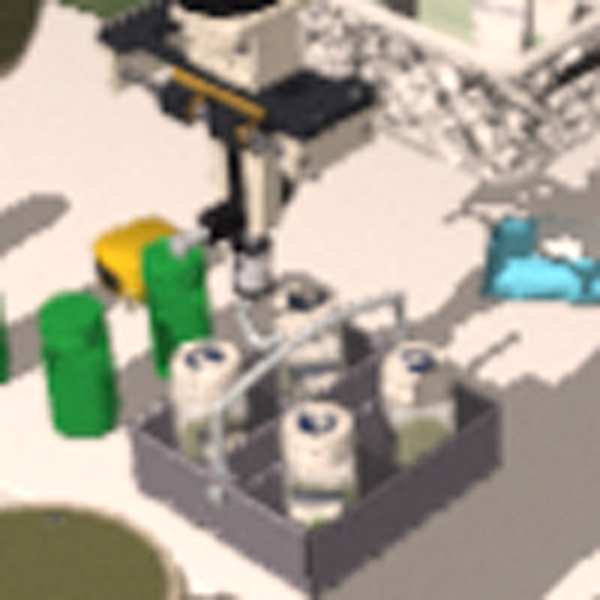

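The hook is between the two left jars, crop (260,335), with its mouth toward the bail's middle. Now I slide it under.

Call:
{"method": "apply_moves", "body": {"series": [[[0,-4,2],[0,0,0]],[[0,-7,0],[0,0,0]],[[1,-8,0],[0,0,0]],[[0,-8,0],[0,0,0]],[[0,-7,0],[0,0,0]],[[0,-4,0],[0,0,0]],[[0,-2,0],[0,0,0]],[[0,0,0],[0,0,0]],[[0,0,0],[0,0,0]],[[0,0,0],[0,0,0]]]}}

```text
t: 24.42
tool_pos: [0.4837, 0.2853, 0.3708]
orientation: [0.142, 3.138, 0.0]
force: [0.5, 0.4, -1.5]
opening: 0.0157
gripper_force: 45.0
```

```bash
python3 -c "
from h import *
p,f=state()
im,d=robot.read_camera('scene');np.savez('scene6.npz',p=im,d=d)
print(np.round([proj('scene',np.array([.4835,.2745,.126])),proj('scene',np.array([p[0],p[1],p[2]-.1709-.110])),proj('scene',np.array([p[0]-.002,p[1]-.021,p[2]-.1709-.087]))],1))
cv2.imwrite('pics/c7.png',cv2.convertScaleAbs(cv2.resize(im[140:200,180:240],(600,600),interpolation=cv2.INTER_CUBIC),alpha=1.4))"
```

```text
t 24.42 pos [0.4837 0.2853 0.3708] phi 84.8 tilt z [0.0001 0.0002] F [ 0.5  0.4 -1.5] open 0.0157 g 45.0
[[211.4 175.6]
 [209.9 181.8]
 [213.2 179.4]]
```

View pics/c7.png

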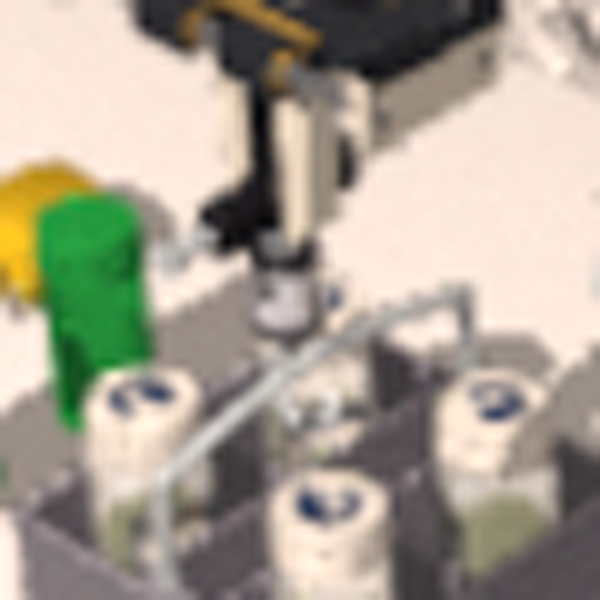

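The bar (crop (280,360)) passes between barrel and bowl, with the lip on the near side. Raising.

Call:
{"method": "apply_moves", "body": {"series": [[[0,0,-5],[0,0,0]],[[0,0,-8],[0,0,0]],[[0,0,-8],[0,0,0]],[[0,0,-6],[0,0,0]],[[0,0,-5],[0,0,0]],[[0,0,-5],[0,0,0]],[[0,0,0],[0,0,0]],[[0,0,0],[0,0,0]]]}}

```text
t: 25.13
tool_pos: [0.4836, 0.2851, 0.4074]
orientation: [-0.143, -3.138, 0.0]
force: [1.0, -0.8, -7.1]
opening: 0.0154
gripper_force: 45.0
```

```bash
python3 -c "
from h import *
p,f=state()"
```

```text
t 25.13 pos [0.4836 0.2851 0.4074] phi 84.8 tilt z [-0.0003 -0.0003] F [ 1.  -0.8 -7.1] open 0.0154 g 45.0
```

Call:
{"method": "apply_moves", "body": {"series": [[[0,0,-4],[0,0,0]],[[0,0,-5],[0,0,0]],[[0,0,-5],[0,0,0]],[[0,0,-5],[0,0,0]],[[0,0,-5],[0,0,0]],[[0,0,-5],[0,0,0]],[[0,0,-5],[0,0,0]],[[0,0,-5],[0,0,0]],[[0,0,-5],[0,0,0]],[[0,0,-5],[0,0,0]],[[0,0,-4],[0,0,0]],[[0,0,-2],[0,0,0]]]}}

```text
t: 26.13
tool_pos: [0.4837, 0.2851, 0.4637]
orientation: [0.143, 3.137, 0.001]
force: [0.3, -0.4, -8.9]
opening: 0.016
gripper_force: 45.0
```

```bash
cat >>h.py <<'E'
def level():
    im,d=robot.read_camera('scene');W=cloud('scene',d);x,y,z=[W[...,i] for i in range(3)];hsv=cv2.cvtColor(im,cv2.COLOR_BGR2HSV)
    s=(d>0)&(x>.3)&(x<.65)&(y>.14)&(y<.4)&(hsv[...,1]<70)
    k,l,st,ce=cv2.connectedComponentsWithStats((s&(z>.12)&(z<.19)&(hsv[...,2]>100)).astype(np.uint8))
    for i in range(1,k):
        if st[i,4]>25: q=W[l==i];print("comp",st[i,4],q.mean(0).round(3),"ztop",np.percentile(q[:,2],90).round(3))
    np.savez('lift.npz',p=im,d=d);cv2.imwrite('pics/lift%d.png'%(robot.read_state()["t"]*100),cv2.convertScaleAbs(cv2.resize(im[110:210,160:260],(600,600),interpolation=cv2.INTER_CUBIC),alpha=1.4))
E
python3 -c "
from h import *
state();level()"; ls pics
```

```text
t 26.13 pos [0.4837 0.2851 0.4637] phi 84.8 tilt z [0.0009 0.0003] F [ 0.3 -0.4 -8.9] open 0.016 g 45.0
comp 417 [0.486 0.286 0.147] ztop 0.171
comp 136 [0.425 0.233 0.141] ztop 0.153
c1.png
c2.png
c3.png
c5.png
c6.png
c7.png
lift2618.png
scene0.png
top0.png
```

Call:
{"method": "apply_moves", "body": {"series": [[[0,0,0],[0,0,0]],[[0,0,0],[0,0,0]],[[0,0,0],[0,0,0]],[[0,0,0],[0,0,0]],[[0,0,0],[0,0,0]],[[0,0,0],[0,0,0]],[[0,0,0],[0,0,0]],[[0,0,0],[0,0,0]],[[0,0,0],[0,0,0]],[[0,0,0],[0,0,0]],[[0,0,0],[0,0,0]],[[0,0,0],[0,0,0]]]}}

```text
t: 27.18
tool_pos: [0.4836, 0.2851, 0.4628]
orientation: [0.143, 3.138, 0.0]
force: [0.3, -1.3, -8.5]
opening: 0.0156
gripper_force: 45.0
```

```bash
python3 -c "
from h import *
state();level()"; ls pics|grep lift
```

```text
t 27.18 pos [0.4836 0.2851 0.4628] phi 84.8 tilt z [0. 0.] F [ 0.3 -1.3 -8.5] open 0.0156 g 45.0
comp 398 [0.485 0.288 0.147] ztop 0.169
comp 125 [0.425 0.233 0.14 ] ztop 0.15
lift2618.png
lift2723.png
```

View pics/lift2723.png

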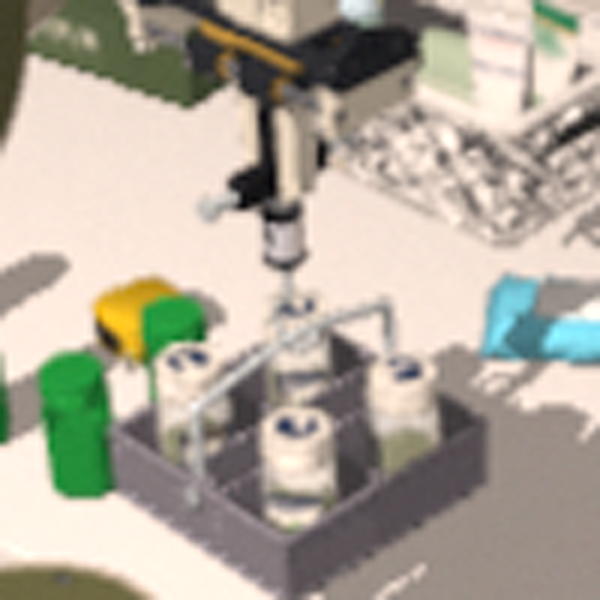

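Call:
{"method": "apply_moves", "body": {"series": [[[0,0,0],[0,0,0]],[[0,0,0],[0,0,0]],[[0,0,0],[0,0,0]],[[0,0,0],[0,0,0]],[[0,0,0],[0,0,0]],[[0,0,0],[0,0,0]],[[0,0,0],[0,0,0]],[[0,0,0],[0,0,0]],[[0,0,0],[0,0,0]],[[0,0,0],[0,0,0]],[[0,0,0],[0,0,0]],[[0,0,0],[0,0,0]]]}}

```text
t: 28.23
tool_pos: [0.4836, 0.2851, 0.4627]
orientation: [-0.143, -3.138, 0.0]
force: [-0.5, -0.3, -8.2]
opening: 0.0157
gripper_force: 45.0
```

```bash
python3 - <<'E'
from h import *
state()
f=np.load('lift.npz');im,d=f['p'],f['d'];W=cloud('scene',d);hsv=cv2.cvtColor(im,cv2.COLOR_BGR2HSV)
x,y,z=[W[...,i] for i in range(3)]
s=(d>0)&(x>.36)&(x<.62)&(y>.16)&(y<.39)&(hsv[...,2]<110)&(hsv[...,1]<70)&(z>.04)&(z<.125)
q=W[s];c=np.array([.4835,.275]);ex=np.array([-.0906,-.9959]);ey=np.array([.9959,-.0906])
a=(q[:,:2]-c)@ex;b=(q[:,:2]-c)@ey
for nm,m in(("+x wall",(a>.07)&(a<.1)),("-y wall",(b<-.08)&(b>-.11))):
    for lo in np.arange(-.09,.09,.03):
        t=m&((b if nm[1]=='x' else a)>lo)&((b if nm[1]=='x' else a)<lo+.03)
        if t.sum()>5: print(nm,lo.round(2),t.sum(),"z 3..97%",np.percentile(q[t,2],[3,97]).round(3))
E
```

```text
t 28.23 pos [0.4836 0.2851 0.4627] phi 84.8 tilt z [-0. -0.] F [-0.5 -0.3 -8.2] open 0.0157 g 45.0
+x wall -0.09 66 z 3..97% [0.049 0.104]
+x wall -0.06 70 z 3..97% [0.047 0.104]
+x wall -0.03 64 z 3..97% [0.047 0.103]
+x wall 0.0 66 z 3..97% [0.047 0.103]
+x wall 0.03 67 z 3..97% [0.048 0.104]
+x wall 0.06 56 z 3..97% [0.048 0.101]
-y wall -0.09 46 z 3..97% [0.057 0.105]
-y wall -0.06 49 z 3..97% [0.054 0.107]
-y wall -0.03 53 z 3..97% [0.055 0.112]
-y wall 0.0 54 z 3..97% [0.056 0.105]
-y wall 0.03 55 z 3..97% [0.056 0.105]
-y wall 0.06 64 z 3..97% [0.052 0.107]
```

The caddy hangs level: the wall foot and rim heights are even to a few mm and the bottom is about 45 mm up (crop corner (285,590)). It has been held for over 2 s, so I lower it gently.

Call:
{"method": "apply_moves", "body": {"series": [[[0,0,3],[0,0,0]],[[0,0,6],[0,0,0]],[[0,0,7],[0,0,0]],[[0,0,6],[0,0,0]],[[0,0,5],[0,0,0]],[[0,0,4],[0,0,0]],[[0,0,3],[0,0,0]],[[0,0,2],[0,0,0]],[[0,0,2],[0,0,0]],[[0,0,2],[0,0,0]],[[0,0,2],[0,0,0]],[[0,0,2],[0,0,0]]]}}

```text
t: 29.23
tool_pos: [0.4837, 0.2852, 0.4189]
orientation: [0.142, 3.138, 0.0]
force: [-0.3, -0.4, -7.9]
opening: 0.0156
gripper_force: 45.0
```

Call:
{"method": "apply_moves", "body": {"series": [[[0,0,2],[0,0,0]],[[0,0,2],[0,0,0]],[[0,0,3],[0,0,0]],[[0,0,4],[0,0,0]],[[0,0,5],[0,0,0]],[[0,0,5],[0,0,0]],[[0,0,0],[0,0,0]]]}}

```text
t: 29.82
tool_pos: [0.4836, 0.285, 0.397]
orientation: [-0.143, -3.138, 0.0]
force: [-0.2, -0.1, -2.4]
opening: 0.0155
gripper_force: 45.0
```

```bash
python3 -c "
from h import *
state()"
```

```text
t 29.82 pos [0.4836 0.285  0.397 ] phi 84.79 tilt z [-0.0001 -0.0002] F [-0.2 -0.1 -2.4] open 0.0155 g 45.0
```

Call:
{"method": "apply_moves", "body": {"series": [[[0,0,6],[0,0,0]],[[0,0,8],[0,0,0]],[[0,0,6],[0,0,0]],[[0,0,4],[0,0,0]],[[0,0,1],[0,0,0]],[[0,0,0],[0,0,0]],[[0,0,0],[0,0,0]]]}}

```text
t: 30.4
tool_pos: [0.4837, 0.2864, 0.3737]
orientation: [0.141, 3.137, 0.006]
force: [-0.5, 6.8, 2.4]
opening: 0.0153
gripper_force: 45.0
```

```bash
python3 - <<'E'
from h import *
state()
im,d=robot.read_camera('scene');np.savez('scene8.npz',p=im,d=d)
W=cloud('scene',d);x,y,z=[W[...,i] for i in range(3)];hsv=cv2.cvtColor(im,cv2.COLOR_BGR2HSV)
s=(d>0)&(x>.3)&(x<.65)&(y>.15)&(y<.4)
rim=s&(z>.047)&(z<.063)&(hsv[...,1]<70)
print(rim.sum(),cv2.minAreaRect(W[rim][:,:2].astype(np.float32)*1000))
b=s&(z>.112)&(z<.132)&(abs(y-.275)<.025)&((x<.46)|(x>.51));q=W[b];v=cv2.fitLine(q[:,:2].astype(np.float32),cv2.DIST_HUBER,0,.01,.01).ravel();print("bail",len(q),v,v[3]+v[1]/v[0]*(.4835-v[2]))
k,l,st,ce=cv2.connectedComponentsWithStats((s&(z>.095)&(z<.111)&(hsv[...,1]<70)).astype(np.uint8))
[print(st[i,4],W[l==i].mean(0).round(4)) for i in range(1,k) if st[i,4]>15]
E
```

```text
t 30.4 pos [0.4837 0.2864 0.3737] phi 84.84 tilt z [0.0018 0.004 ] F [-0.5  6.8  2.4] open 0.0153 g 45.0
519 ((483.1293640136719, 281.8023681640625), (186.65557861328125, 190.997314453125), 84.3604965209961)
bail 55 [ 0.9916102  -0.12926383  0.46664584  0.28481188] 0.28261483
17 [0.5464 0.319  0.1053]
81 [0.4411 0.3394 0.104 ]
79 [0.5178 0.2217 0.1045]
92 [0.4303 0.2368 0.1034]
```

Call:
{"method": "apply_moves", "body": {"series": [[[0,3,0],[0,0,0]],[[0,4,0],[0,0,0]],[[0,3,0],[0,0,0]],[[0,0,0],[0,0,0]],[[0,0,0],[0,0,0]]]}}

```text
t: 30.87
tool_pos: [0.4845, 0.2951, 0.3722]
orientation: [-0.142, -3.138, 0.001]
force: [0.0, 0.3, -2.1]
opening: 0.0156
gripper_force: 45.0
```

Call:
{"method": "apply_moves", "body": {"series": [[[0,5,0],[0,0,0]],[[0,8,0],[0,0,0]],[[0,8,0],[0,0,0]],[[0,7,0],[0,0,0]],[[0,4,0],[0,0,0]],[[0,2,0],[0,0,0]],[[0,0,0],[0,0,0]],[[0,0,0],[0,0,0]]]}}

```text
t: 31.53
tool_pos: [0.4876, 0.3291, 0.3726]
orientation: [-0.142, -3.138, 0.0]
force: [-0.4, 0.5, -1.9]
opening: 0.0159
gripper_force: 45.0
```

```bash
python3 - <<'E'
from h import *
p,f=state()
plan((p[0],p[1],.467),f,[(.4387,-.3558,.467,-2.97,20)])
im,d=robot.read_camera('scene');np.savez('scene9.npz',p=im,d=d)
W=cloud('scene',d);x,y,z=[W[...,i] for i in range(3)];hsv=cv2.cvtColor(im,cv2.COLOR_BGR2HSV)
s=(d>0)&(x>.3)&(x<.65)&(y>.15)&(y<.4)
rim=s&(z>.047)&(z<.063)&(hsv[...,1]<70)
print(rim.sum(),cv2.minAreaRect(W[rim][:,:2].astype(np.float32)*1000))
E
```

```text
t 31.53 pos [0.4876 0.3291 0.3726] phi 84.82 tilt z [-0.0002 -0.0003] F [-0.4  0.5 -1.9] open 0.0159 g 45.0
(0.4387, -0.3558, 0.467) [(-1, -34, 0, np.float64(0.077)), (-3, -34, 0, np.float64(0.077)), (-6, -34, 0, np.float64(0.077)), (-8, -33, 0, np.float64(0.077)), (-11, -33, 0, np.float64(0.077)), (-14, -32, 0, np.float64(0.076)), (-16, -30, 0, np.float64(0.077)), (-18, -29, 0, np.float64(0.076)), (-20, -28, 0, np.float64(0.077)), (-22, -26, 0, np.float64(0.076)), (-24, -24, 0, np.float64(0.077)), (-26, -22, 0, np.float64(0.076)), (-28, -20, 0, np.float64(0.077)), (-29, -18, 0, np.float64(0.076)), (-31, -16, 0, np.float64(0.077)), (-32, -13, 0, np.float64(0.076)), (-33, -11, 0, np.float64(0.077)), (-33, -9, 0, np.float64(0.076)), (-34, -6, 0, np.float64(0.077)), (-34, -3, 0, np.float64(0.076))]
529 ((482.79656982421875, 283.4971618652344), (180.92880249023438, 192.02633666992188), 82.89301300048828)
```

Unhooked freely. Raise and carry the scale back.

Call:
{"method": "apply_moves", "body": {"series": [[[0,0,-8],[0,0,0]],[[0,0,-18],[0,0,0]],[[0,0,-25],[0,0,0]],[[0,0,-25],[0,0,0]],[[0,0,-15],[0,0,0]],[[0,0,-5],[0,0,0]]]}}

```text
t: 32.08
tool_pos: [0.488, 0.3288, 0.4734]
orientation: [0.143, 3.133, 0.005]
force: [0.2, 0.0, -0.2]
opening: 0.0157
gripper_force: 45.0
```

Call:
{"method": "apply_moves", "body": {"series": [[[-1,-34,0],[0,0,0.077]],[[-3,-34,0],[0,0,0.077]],[[-6,-34,0],[0,0,0.077]],[[-8,-33,0],[0,0,0.077]],[[-11,-33,0],[0,0,0.077]],[[-14,-32,0],[0,0,0.076]],[[-16,-30,0],[0,0,0.077]],[[-18,-29,0],[0,0,0.076]],[[-20,-28,0],[0,0,0.077]],[[-22,-26,0],[0,0,0.076]]]}}

```text
t: 32.92
tool_pos: [0.4617, -0.0147, 0.4683]
orientation: [-1.312, -2.854, 0.0]
force: [0.2, -0.3, -2.0]
opening: 0.0158
gripper_force: 45.0
```

Call:
{"method": "apply_moves", "body": {"series": [[[-24,-24,0],[0,0,0.077]],[[-26,-22,0],[0,0,0.076]],[[-28,-20,0],[0,0,0.077]],[[-29,-18,0],[0,0,0.076]],[[-31,-16,0],[0,0,0.077]],[[-32,-13,0],[0,0,0.076]],[[-33,-11,0],[0,0,0.077]],[[-33,-9,0],[0,0,0.076]],[[-34,-6,0],[0,0,0.077]],[[-34,-3,0],[0,0,0.076]],[[0,0,0],[0,0,0]],[[0,0,0],[0,0,0]]]}}

```text
t: 33.92
tool_pos: [0.4379, -0.3575, 0.4674]
orientation: [-2.28, -2.158, 0.0]
force: [-0.6, 0.3, -1.3]
opening: 0.0158
gripper_force: 45.0
```

Call:
{"method": "apply_moves", "body": {"series": [[[0,0,0],[0,0,0]],[[0,0,0],[0,0,0]],[[0,0,0],[0,0,0]]]}}

```text
t: 34.17
tool_pos: [0.439, -0.3548, 0.4689]
orientation: [2.276, 2.165, 0.0]
force: [-1.2, -0.6, -1.4]
opening: 0.0154
gripper_force: 45.0
```

```bash
python3 - <<'E'
from h import *
p,f=state()
plan(p,f,[(.438,-.3555,.3075,-2.97,1)])
for n in("top","scene"):
    im,d=robot.read_camera(n);np.savez(n+'10.npz',p=im,d=d)
    W=cloud(n,d);x,y,z=[W[...,i] for i in range(3)];hsv=cv2.cvtColor(im,cv2.COLOR_BGR2HSV)
    s=(d>0)&(x>.3)&(x<.65)&(y>.15)&(y<.4)
    rim=s&(z>.047)&(z<.063)&(hsv[...,1]<70)
    print(rim.sum(),cv2.minAreaRect(W[rim][:,:2].astype(np.float32)*1000))
    k,l,st,ce=cv2.connectedComponentsWithStats((s&(z>.095)&(z<.111)&(hsv[...,1]<70)).astype(np.uint8))
    [print(st[i,4],W[l==i].mean(0).round(4)) for i in range(1,k) if st[i,4]>15]
E
```

```text
t 34.17 pos [ 0.439  -0.3548  0.4689] phi -2.87 tilt z [ 0.0003 -0.    ] F [-1.2 -0.6 -1.4] open 0.0154 g 45.0
(0.438, -0.3555, 0.3075) [(-1, -1, 161, np.float64(0.002))]
360 ((481.7567138671875, 284.28021240234375), (179.0290985107422, 191.14723205566406), 82.93074798583984)
74 [0.5335 0.3287 0.1035]
80 [0.5183 0.2238 0.1027]
80 [0.4431 0.3427 0.1025]
89 [0.4307 0.2386 0.1035]
472 ((482.431396484375, 282.6392517089844), (181.2274169921875, 187.49896240234375), 82.5959243774414)
64 [0.5337 0.3282 0.1052]
70 [0.4426 0.3375 0.1039]
81 [0.5188 0.2216 0.1036]
87 [0.4307 0.2368 0.104 ]
```

Call:
{"method": "apply_moves", "body": {"series": [[[-1,0,15],[0,0,0]],[[0,0,30],[0,0,0]],[[0,0,35],[0,0,0]],[[0,0,30],[0,0,0]],[[0,0,20],[0,0,0]],[[0,0,10],[0,0,0]],[[0,0,8],[0,0,0]],[[0,0,5],[0,0,0]],[[0,0,4],[0,0,0]],[[0,0,2],[0,0,0]],[[0,0,0],[0,0,0]],[[0,0,0],[0,0,0]]]}}

```text
t: 35.27
tool_pos: [0.4389, -0.3571, 0.3108]
orientation: [2.277, 2.162, 0.0]
force: [0.7, -0.0, -0.7]
opening: 0.0157
gripper_force: 45.0
```

```bash
python3 -c "
from h import *
state()"
```

```text
t 35.27 pos [ 0.4389 -0.3571  0.3108] phi -2.98 tilt z [ 0.0011 -0.0011] F [ 0.7 -0.  -0.7] open 0.0157 g 45.0
```

Call:
{"method": "apply_moves", "body": {"series": [[[1,0,1],[0,0,0]],[[0,0,1],[0,0,0]],[[0,0,1],[0,0,0]],[[0,0,1],[0,0,0]],[[0,0,0],[0,0,0]],[[0,0,0],[0,0,0]]]}}

```text
t: 35.77
tool_pos: [0.4392, -0.356, 0.3065]
orientation: [2.277, 2.162, 0.001]
force: [4.8, 0.4, 3.8]
opening: 0.0154
gripper_force: 45.0
```

Call:
{"method": "apply_moves", "body": {"series": [[[0,1,0],[0,0,0]],[[0,0,0],[0,0,0]],[[0,0,0],[0,0,0]]]}}

```text
t: 36.02
tool_pos: [0.4399, -0.3561, 0.3061]
orientation: [2.278, 2.162, -0.0]
force: [2.8, -0.8, 3.8]
opening: 0.0156
gripper_force: 45.0
```

Call:
{"method": "apply_moves", "body": {"series": [[[0,0,0],[0,0,0]],[[0,0,0],[0,0,0]],[[0,0,0],[0,0,0]],[[0,0,0],[0,0,0]],[[0,0,0],[0,0,0]],[[0,0,0],[0,0,0]]], "claw": 0.45}}

```text
t: 36.52
tool_pos: [0.4396, -0.3558, 0.3055]
orientation: [-2.278, -2.162, 0.0]
force: [0.2, 0.2, 0.1]
opening: 0.0417
gripper_force: 0.0
```

Call:
{"method": "apply_moves", "body": {"series": [[[0,0,-5],[0,0,0]],[[0,0,-12],[0,0,0]],[[0,0,-20],[0,0,0]],[[0,0,-30],[0,0,0]],[[0,0,-30],[0,0,0]],[[20,0,-15],[0,0,0]],[[38,0,0],[0,0,0]],[[38,0,0],[0,0,0]],[[38,0,0],[0,0,0]],[[38,0,0],[0,0,0]],[[20,0,0],[0,0,0]],[[0,0,0],[0,0,0]]]}}

```text
t: 37.52
tool_pos: [0.4498, -0.1608, 0.4194]
orientation: [2.274, 2.166, 0.003]
force: [-0.2, 0.1, 0.3]
opening: 0.0417
gripper_force: 0.0
```

```bash
python3 - <<'E'
from h import *
state()
for n in("top","scene"):
    p,d=robot.read_camera(n)
    W=cloud(n,d);x,y,z=[W[...,i] for i in range(3)];hsv=cv2.cvtColor(p,cv2.COLOR_BGR2HSV)
    s=(d>0)&(x>.40)&(x<.47)&(y<-.28)&(y>-.43)&(z>.128)&(z<.16)
    g=(s&(hsv[...,2]<70)&(y>-.398)&(y<-.31)).astype(np.uint8);q=W[g>0];m=cv2.minAreaRect(np.argwhere(g)[:,::-1].astype(np.float32));print(n,g.sum(),m,q.mean(0).round(4),np.percentile(q[:,2],95).round(3),ray(n,*m[0],.140).round(4))
    if n=="scene": b=p[150:300,175:375]
    else: a=p[195:250,330:390]
cv2.imwrite("pics/end.png",cv2.convertScaleAbs(cv2.resize(b,(800,600),interpolation=cv2.INTER_CUBIC),alpha=1.3))
E
```

```text
t 37.52 pos [ 0.4498 -0.1608  0.4194] phi -2.77 tilt z [0.0022 0.0004] F [-0.2  0.1  0.3] open 0.0417 g 0.0
top 68 ((362.1065368652344, 210.32789611816406), (18.016611099243164, 3.711965322494507), 5.194429397583008) [ 0.4353 -0.3513  0.1427] 0.151 [ 0.4363 -0.3518  0.14  ]
scene 154 ((353.3000183105469, 247.4000244140625), (24.149534225463867, 6.708203315734863), 26.56505012512207) [ 0.4369 -0.3559  0.1431] 0.152 [ 0.4397 -0.3537  0.14  ]
```

View pics/end.png

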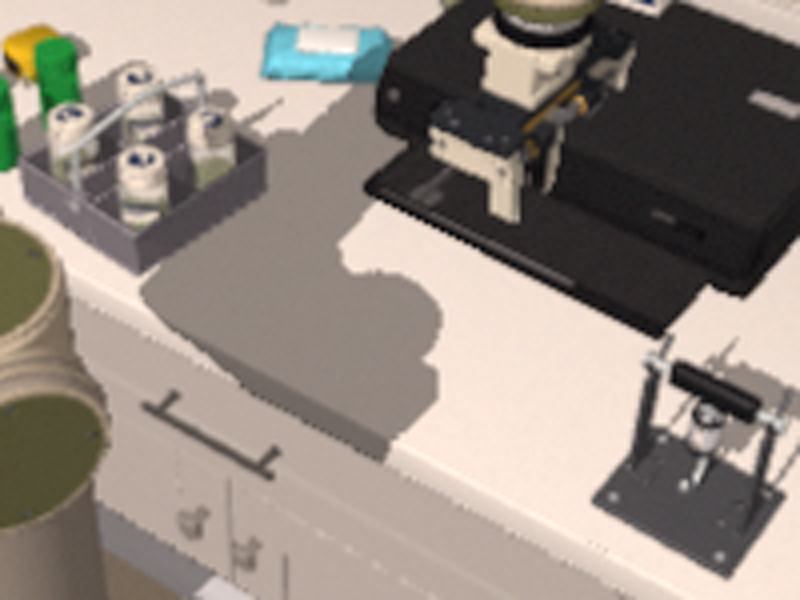

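The scale hangs in its notches as at the start (grip at (715,390)), the caddy stands with four upright jars at (145,165), and the gripper is free. Handing in.

```bash
python3 -c "
from plant import robot
print(robot.close_job())"
```

```text
the job is handed in; nothing more can be done
None
```

The job is handed in at about 38 s: the three jars were dealt in turn so each side holds two upright, the caddy hung level about 45 mm up for about 2 s and was set down about 8 mm from where it started, and the scale is back in its notches.

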